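Return mothballs to the child-resistant tub

ROBOT

A 6-joint arm with a two-finger parallel gripper is mounted at the origin on the work surface. World frame = base frame: x ahead of the robot, y to its left, z up, the work surface at z = 0. Lengths are in m, angles in rad, forces in N, time in s.
With the tool pointing down it reaches from about 0.25 to 0.775 m from the base axis. Payload 4 kg.
Tool frame: the origin (TCP) lies between the finger pads; the fingertips stand 11 mm ahead of it and the grasp point (between the pads) lies 8 mm behind it; z points along the fingers, y is the direction in which the jaws open and shut (so a half turn about z gives the same grasp; the last joint's range is limited). The gripper opens to 85 mm and grips with 20 to 120 N. Pads are 22 mm wide; open, the fingers measure 114 mm over their backs; the gripper's body (76 mm by 85 mm) begins 54 mm behind the grasp point. The pads swing forward as they close: fully open they stand 13 mm farther back than shut.
Start: joints at [1.095, 0.087, 1.371, -0, 1.684, -0.103], TCP at [0.2, 0.512, 0.242] pointing down, gripper open.
Joint ranges: [-3.1, 3.1], [-0.76, 2.03], [0.27, 2.55], [-1.08, 4.22], [0.17, 2.65], [-2.57, 2.57]. Speed limits (rad/s): [2.79, 2.79, 3.14, 3.14, 3.14, 3.14].

INTERFACE

Orientations are given as a unit quaternion [w, x, y, z].
In Python, from bench import arm, cams gives the robot as it stands.
- The arm moves only by the tool jog_arm, never from a script. Its argument "moves" is a list of rows, each a list of 7 numbers: the shift along the tool's x, y, z in mm, then the turn, a rotation vector about the tool's x, y, z in rad, then the opening, from -1 (shut) to 1 (fully open). A call has 1 to 5 rows; each row shifts and turns the commanded pose from where the row before left it, along the tool's axes as they then stand; what a row does not reach is not made up. A row lasts 1/8 s, in which the tool goes at most 62.5 mm and 10.7 degrees, less where a joint would pass 70% of its speed; a pose out of reach is approached as far as the arm can. A call is refused whole if a number of a shift passes 62.5 or a number of a turn 0.188, either way. A call with a gripper value outside its range is refused whole. The fingers move at their own pace and stop on an object; "newtons" is the grip in N (left out, the last holds). Time passes only in rows, so rows that do not move let the fingers close. It gives the time, the measured TCP pose, the force and the opening at its end, in the units of the state.
- arm.state(): the state, without advancing time (a new reading comes with each control period).
- cams.read_camera(name): name is "scene" or "side" or "wrist"; returns the picture (384x512x3 uint8, red, green, blue); there is no depth.
- cams.calibration(name): a dict with "mtx" (3x3 intrinsics, pixels), "rvec" (rotation vector, rad) and "tvec" (3), from world to camera coordinates, as OpenCV has them. Camera axes: x right, y down, z forward; pixel columns grow to the right and rows downward; lengths in m; the calibration is good to about 2 mm. A picture is of the moment at which its call begins: read the wrist's pose just before it. calibration takes no time and is no camera call; for the wrist camera it gives the pose at the moment of the call.
- arm.hand_in(): hands the job in, once; it reports no verdict.
Trained networks look in the newest picture that a camera, given by its name, has taken for a name from the list of things; names that differ only in an ending like _2 or _b are one class to them, and where a whole thing is asked for, a point or a joint stands for the part that bears it (a point fixed in the world has none). Each returns a list of dicts, best first, with "p" (0 to 1); they miss things now and then, are a little off and sometimes report something else, mostly with a low value. They report only what shows in the picture. A call takes as long as a camera call.
- cams.trace(name, camera): "mask" (384x512 bool, what is visible of it) and "uv" ([column, row] in pixels, amid what is visible of it).
- cams.mark_of(name, camera): "uv" ([column, row] in pixels: a listed point, or the origin of a listed thing).
The state is a dict: "time_s": time; "q": joint angles; "qd": joint speeds; "joint_efforts": joint torques, N m; "tool_pos": TCP position; "eef_rot": TCP orientation; "force": force on the tool from outside, world axes, zero at the start; "wrist_torque": the same for the moment, N m; "opening": finger opening in m.
Only numpy, scipy, OpenCV 4.12 (cv2) and the standard library are available. Lean on these libraries where they do the work, as an engineer would, in place of code of your own. Each camera call takes 0.05 s, during which the arm holds its last target.

TASK

Open the child-resistant tub: push its lid down hard and, while pushing, turn it anticlockwise without forcing it against its lock, then lift it off and set it down right way up on the bench. Then take up the divided cup and tip its spout bay over the tub so that all three mothballs roll in, while the two corks stay in the other bay; stand the cup upright on the bench again. Leave the tub open, drop nothing and leave the roll of tape, the bottle and the carton alone.

Things in the scene. Friction and masses are not known exactly. Their poses are not given: they have to be found in the camera images.
- tub: White plastic round tub, 108 mm across, in a steel holder screwed to the bench: it cannot move. Origin: on the bench under the tub's axis; z up. Body up to 66 mm high, then a neck 94 mm across up to 100 mm. Inner floor 8 mm high, inside 96 mm across. Three lugs round the neck hold three tabs inside the lid's skirt.
- tub_mouth (a point): Centre of the tub's round mouth, on its axis, 110 mm above the bench: the top of a grey sprung seat ring with an 80 mm bore, standing in the neck. With the lid off the ring's top is at 111.5 mm.
- lid: Grey round lid, 114 mm across, ribbed skirt, 90 g, loose but locked on the tub at the start. Origin: centre of the skirt's lower edge, 80 mm above the bench while locked; z up; top face 35 mm above it. To open: push down at least 6 mm and, while down, turn anticlockwise seen from above 0.6 to 1.5 rad from its locked yaw (best 1.0); then lift straight off. Unpressed it turns just 4 degrees.
- lid_grip (a point): Middle of the grip bar on the lid's top, on the lid's axis, 49 mm above the lid's origin; axes as the lid's. The bar is 76 mm long along x, 14 mm thick along y, and stands 29 mm high from the lid's top face; its top is 64 mm above the lid's origin. Pressing on the bar or on the lid's top face both push the lid down.
- seat (a joint): Travel of the sprung seat ring under the lid, in m: 0 with the lid locked and not pressed, grows as the lid is pushed down, end stop 0.008; -0.0015 with the lid off. Spring 6 N at 0, rising by 1.2 N per mm: about 13 N at 6 mm and 15.6 N at 8 mm.
- cup: Aluminium divided cup standing loose on the bench, about 280 g, 54 mm wide (y). Origin: underside, below the middle of its dividing wall; z up. Spout bay at -x (starts roughly towards the robot), 50 mm wide inside: floor 4 mm high from x = -7 to -52 mm, then sloping up 30 degrees to the open lip; side walls 42 mm high. Deep bay at +x, x = 7 to 52 mm, walls 42 mm high.
- cup_lip (a point): Middle of the pouring lip, the spout floor's upper edge: 83.5 mm from the cup's origin along -x and 22 mm up. The cup pours over it when tipped towards -x by more than 30 degrees; 45 degrees empties the bay.
- cup_grip (a point): Grip point in the cup's dividing wall, on its middle, 85 mm above the cup's underside; axes as the cup's. The wall is 14 mm thick (x), 54 mm wide (y), its top 105 mm above the cup's underside.
- ball1: White mothball, 20 mm across, 12 g, loose in the cup's spout bay. Origin: its centre.
- ball2: Second white mothball, as ball1.
- ball3: Third white mothball, as ball1.
- cork1: Cork stopper, cylinder 23 mm across and 36 mm high, standing loose in the cup's deep bay. Origin: centre of its underside.
- cork2: Second cork stopper, as cork1.
- tape: Bystander: roll of tape lying flat, 104 mm across, 48 mm high. Origin: centre of its underside.
- bottle: Bystander: green glass bottle, standing, 72 mm across, 240 mm high. Origin: centre of its underside.
- carton: Bystander: open cardboard carton, 100 mm (x) by 140 mm (y), 70 mm high. Origin: centre of its underside.

How it is judged:
On the way, in this order (a step that is already met when the one before it is completed fails the run):
1. the lid is pushed down against its spring by more than 4 mm (value of joint seat above 0.004 m), for 0.05 s.
2. the lid is off and set down right way up on the bench, let go (angle between lid's own z axis and vertical below 0.1 rad and height (world z) of lid between -0.005 and 0.008 m and linear speed of lid below 0.03 m/s and horizontal distance between lid and tub above 0.09 m and contact force between the fingers and lid below 0.5 N), for 0.1 s.
3. the cup is tipped over the tub by more than 30 degrees towards its spout (angle between cup's own z axis and vertical above 0.52 rad and horizontal distance between cup_lip and tub below 0.05 m and height (world z) of cup_lip above 0.09 m), for 0.05 s.
At the end, for the whole second after the job is handed in: All three mothballs lie in the tub (within 45 mm of its axis, centres below 60 mm); both corks are in the cup's deep bay; cup and lid stand right way up on the bench (tilt under 0.1 rad, origins within 8 mm of it), at rest (horizontal distance between each of ball1, ball2, ball3 and tub below 0.045 m and height (world z) of each of ball1, ball2, ball3 below 0.06 m and x of cork1 in the frame of cup between 0.004 and 0.054 m and y of cork1 in the frame of cup between -0.028 and 0.028 m and z of each of cork1, cork2 in the frame of cup below 0.045 m and x of cork2 in the frame of cup between 0.004 and 0.054 m and y of cork2 in the frame of cup between -0.028 and 0.028 m and angle between each of lid, cup's own z axis and vertical below 0.1 rad and height (world z) of lid between -0.005 and 0.008 m and linear speed of each of lid, cup below 0.03 m/s and height (world z) of cup between -0.005 and 0.008 m); the robot touches nothing.
It fails at once if the roll of tape, the bottle or the carton is moved more than 30 mm (distance of any of tape, bottle, carton from where it was at the start of the episode above 0.03 m).
It fails at once if the lid is forced against its lock (the fingers press on it with over 500 N in all) (contact force between the fingers and lid above 500 N).
It fails at once if a cork leaves the deep bay of the cup (x of any of cork1, cork2 in the frame of cup below 0 m or x of any of cork1, cork2 in the frame of cup above 0.06 m or y of any of cork1, cork2 in the frame of cup above 0.035 m or y of any of cork1, cork2 in the frame of cup below -0.035 m or z of any of cork1, cork2 in the frame of cup above 0.06 m).
It fails at once if the lid is dropped (falls freely faster than 0.8 m/s) (linear speed of lid above 0.8 m/s and contact force between the fingers and lid below 0.1 N).
It fails at once if the cup is dropped (falls freely faster than 0.8 m/s) (linear speed of cup above 0.8 m/s and contact force between the fingers and cup below 0.1 N).
It also fails if it takes over 66 s, if anything falls off the work surface, if the arm or the gripper's body presses on something with over 40 N, if the wrist force passes 120 N, or if a joint passes its speed limit or range.

## Working session

There is one attempt and no reset: what is moved stays moved. The work goes in short steps, Python scripts to look and compute and a tool call to move; the robot and the scene stay as the last step left them, time stands still between calls to the robot, and variables do not carry over. Pictures are saved under pics/ and viewed, and the job is handed in when it is done.

Besides the shell and the picture viewer there is one more tool, called after ">>>" by a JSON object that holds its "method" and its "body". jog_arm: Moves the arm, as the interface text tells. Its arguments: {"type":"object","properties":{"moves":{"type":"array","items":{"type":"array","items":{"type":"number"}}},"newtons":{"type":"number"}},"required":["moves"]}

```bash
ls; mkdir -p pics; cat > h.py <<'E'
import numpy as np, cv2
from bench import arm, cams
from scipy.spatial.transform import Rotation as R
def cal(n):
    c=cams.calibration(n); return np.array(c['mtx'],float),np.array(c['rvec'],float).reshape(3,1),np.array(c['tvec'],float).reshape(3,1)
def ray(n,uv,c=None):
    K,r,t=c or cal(n); M=cv2.Rodrigues(r)[0]
    d=M.T@np.linalg.inv(K)@np.array([uv[0],uv[1],1.]); return (-M.T@t).ravel(), d/np.linalg.norm(d)
def tri(rays):
    A=0;b=0
    for o,d in rays:
        P=np.eye(3)-np.outer(d,d);A=A+P;b=b+P@o
    x=np.linalg.solve(A,b); return x,[round(1000*np.linalg.norm((np.eye(3)-np.outer(d,d))@(x-o)),1) for o,d in rays]
def atz(n,uv,z,c=None):
    o,d=ray(n,uv,c); return o+d*(z-o[2])/d[2]
def proj(n,p,c=None):
    K,r,t=c or cal(n); return cv2.projectPoints(np.array(p,float).reshape(-1,3),r,t,K,None)[0].reshape(-1,2)
def save(n,f):
    im=cams.read_camera(n); cv2.imwrite('pics/'+f,cv2.cvtColor(im,cv2.COLOR_RGB2BGR)); return im
def quat(s): q=s['eef_rot']; return R.from_quat([q[1],q[2],q[3],q[0]])
E
python3 - <<'E'
from h import *
for n in ('scene','side','wrist'): save(n,n+'0.png')
np.set_printoptions(precision=4,suppress=True)
P={}
for nm in ['tub','tub_mouth','lid','lid_grip','cup','cup_lip','cup_grip','tape','bottle','carton','ball1','cork1']:
    rs=[]
    for n in ('scene','side'):
        m=cams.mark_of(nm,n)
        if m:
            print(nm,n,[(np.round(k['uv'],1).tolist(),round(k['p'],2)) for k in m[:3]])
            rs.append(ray(n,m[0]['uv']))
    if len(rs)==2: print('   ',*tri(rs))
print(arm.state())
E
```

```text
pics
tub scene [([257.3, 203.7], 0.63)]
tub side [([286.1, 213.5], 0.91), ([282.7, 144.9], 0.43)]
    [ 0.5223 -0.0819 -0.0033] [np.float64(2.7), np.float64(2.7)]
lid scene [([256.3, 188.4], 0.67)]
lid side [([288.7, 191.6], 0.72)]
    [ 0.5232 -0.089   0.0735] [np.float64(7.6), np.float64(7.6)]
lid_grip scene [([258.3, 173.5], 0.97)]
lid_grip side [([278.8, 145.6], 0.48), ([300.0, 288.0], 0.33)]
    [ 0.5746 -0.0871  0.2119] [np.float64(30.5), np.float64(30.5)]
cup scene [([347.8, 216.8], 0.84), ([350.5, 224.6], 0.39)]
cup side [([267.1, 296.9], 0.94)]
    [ 0.5387  0.2253 -0.0053] [np.float64(4.2), np.float64(4.2)]
cup_lip scene [([344.6, 192.9], 0.85), ([205.3, 249.5], 0.67)]
cup_lip side [([300.8, 289.4], 0.69)]
    [0.4563 0.21   0.0227] [np.float64(4.6), np.float64(4.6)]
cup_grip scene [([355.5, 198.0], 0.64)]
cup_grip side [([266.0, 269.0], 0.66)]
    [0.5488 0.2296 0.099 ] [np.float64(1.7), np.float64(1.7)]
tape scene [([294.6, 267.9], 0.85)]
tape side [([195.4, 242.0], 0.6)]
    [ 0.7673  0.068  -0.0107] [np.float64(1.2), np.float64(1.2)]
bottle scene [([147.0, 199.8], 0.59)
[... 174 characters left out ...]
8), ([278.6, 291.1], 0.53)]
cork1 scene [([351.1, 225.6], 0.54), ([342.7, 219.4], 0.4)]
cork1 side [([277.3, 291.1], 0.73), ([254.1, 286.8], 0.58), ([254.3, 294.0], 0.53)]
    [ 0.5326  0.2218 -0.0192] [np.float64(24.9), np.float64(24.9)]
{'time_s': 1.35, 'q': array([ 1.0949,  0.0872,  1.3707, -0.    ,  1.6836, -0.1031]), 'qd': array([ 0.001 , -0.0012, -0.0004, -0.0002, -0.001 , -0.0001]), 'joint_efforts': array([ -0.0004, -35.1718, -31.3459,  -0.0003,   0.0003,   0.    ]), 'tool_pos': array([0.2003, 0.5122, 0.2423]), 'eef_rot': array([0.    , 0.1853, 0.9827, 0.    ]), 'force': array([ 0.9859, -0.3376,  0.4141]), 'wrist_torque': array([0.0244, 0.0033, 0.0031]), 'opening': 0.0853346153859972}
```

```bash
python3 - <<'E'
import cv2
a=cv2.imread('pics/scene0.png');b=cv2.imread('pics/side0.png')
cv2.imwrite('pics/sceneL.png',cv2.resize(a[130:310,120:400],None,fx=2.8,fy=2.8,interpolation=2))
cv2.imwrite('pics/sideL.png',cv2.resize(b[80:330,150:350],None,fx=2.4,fy=2.4,interpolation=2))
E
```

```text
(no output)
```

View pics/scene0.png

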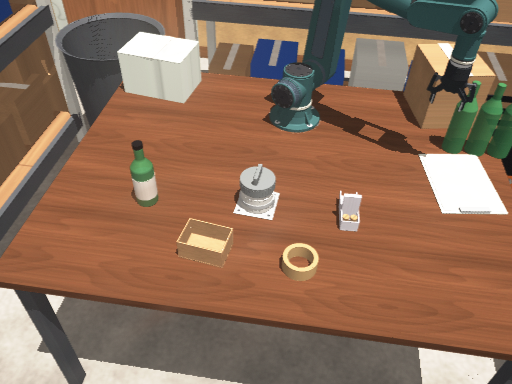

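View pics/sceneL.png

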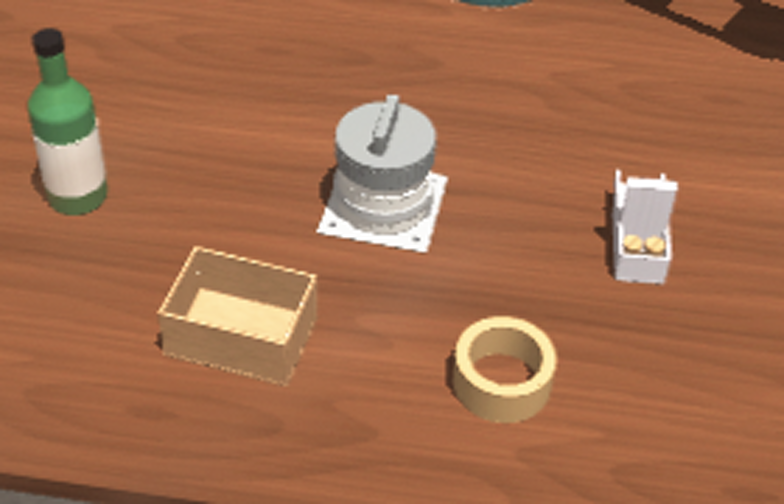

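View pics/side0.png

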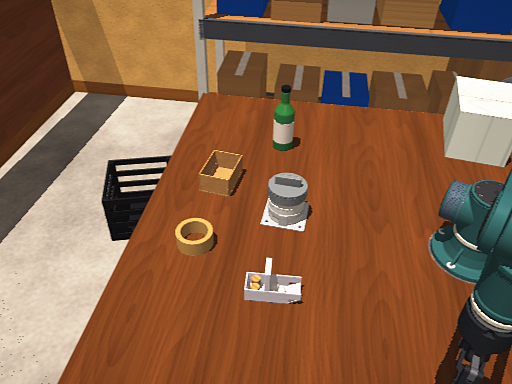

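View pics/sideL.png

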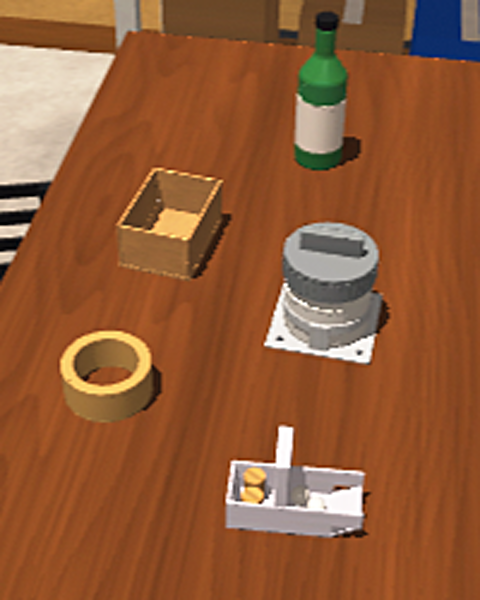

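View pics/wrist0.png

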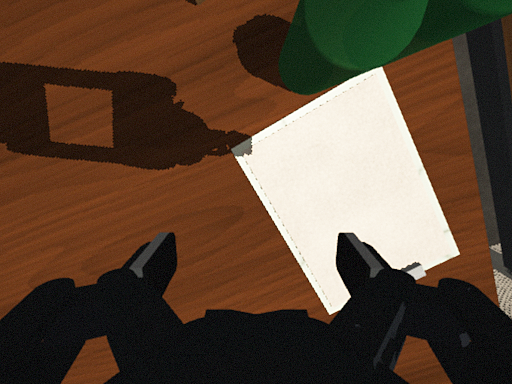

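The scene view shows the tub with its lid at (257,190), the cup at (348,212), tape at (300,262), carton at (207,243) and bottle at (145,175). In the side view, the bar on the lid lies roughly along world x and the cup's spout faces the robot. Next I'll work out the camera mount and a route to look from above.

```bash
cat >> h.py <<'E'
def plan(target,yaw,n,Rt=None):
    """rows from the current pose to target pos, yaw of tool x (deg, tool down), n rows, linear"""
    s=arm.state(); p0=np.array(s['tool_pos']); R0=quat(s)
    if Rt is None:
        a=np.radians(yaw); x=np.array([np.cos(a),np.sin(a),0]); z=np.array([0,0,-1.]); Rt=R.from_matrix(np.c_[x,np.cross(z,x),z])
    w=(R0.inv()*Rt).as_rotvec(); print('total turn',w.round(3))
    cur=R0;p=p0.copy()
    for i in range(n):
        d=p0+(target-p0)*(i+1)/n-p; sh=np.round(cur.inv().apply(d)*1000,1); tw=np.round(w/n,3)
        print(sh.tolist()+tw.tolist())
        p=p+cur.apply(sh/1000); cur=cur*R.from_rotvec(tw)
    print('end',p.round(4),cur.apply([1,0,0]).round(3),cur.apply([0,0,1]).round(3))
E
python3 - <<'E'
from h import *
np.set_printoptions(precision=4,suppress=True)
s=arm.state();Q=quat(s)
K,r,t=cal('wrist');M=cv2.Rodrigues(r)[0];o=(-M.T@t).ravel()
print(K,'cam in tool',Q.inv().apply(o-s['tool_pos'])); print((Q.as_matrix().T@M.T))
print(Q.as_matrix())
print(cams.trace('carton','scene')[0]['uv'],atz('scene',[208.6,248.7],0),atz('side',[220,185],0.03))
plan(np.array([.46,-.08,.36]),0,15)
E
```

```text
[[267.424   0.    255.968]
 [  0.    267.424 191.087]
 [  0.      0.      1.   ]] cam in tool [ 0.0661  0.0009 -0.1324]
[[-0.0007 -0.9645 -0.2642]
 [ 1.     -0.0006 -0.0004]
 [ 0.0003 -0.2642  0.9645]]
[[-0.9313  0.3642  0.    ]
 [ 0.3642  0.9313  0.    ]
 [-0.      0.0001 -1.    ]]
[206.1, 240.6] [ 0.7444 -0.1986  0.    ] [ 0.7395 -0.147   0.03  ]
total turn [ 0.    -0.     2.769]
[-30.5, -30.5, -7.8, 0.0, -0.0, 0.185]
[-35.6, -24.3, -7.9, 0.0, -0.0, 0.185]
[-39.4, -17.4, -7.8, 0.0, -0.0, 0.185]
[-42.0, -9.8, -7.9, 0.0, -0.0, 0.185]
[-43.1, -1.9, -7.8, 0.0, -0.0, 0.185]
[-42.7, 6.0, -7.9, 0.0, -0.0, 0.185]
[-40.8, 13.8, -7.8, 0.0, -0.0, 0.185]
[-37.6, 21.0, -7.9, 0.0, -0.0, 0.185]
[-33.1, 27.6, -7.8, 0.0, -0.0, 0.185]
[-27.5, 33.3, -7.9, 0.0, -0.0, 0.185]
[-20.9, 37.7, -7.8, 0.0, -0.0, 0.185]
[-13.6, 40.9, -7.9, 0.0, -0.0, 0.185]
[-5.8, 42.7, -7.8, 0.0, -0.0, 0.185]
[2.1, 43.1, -7.8, 0.0, -0.0, 0.185]
[10.0, 41.9, -7.9, 0.0, -0.0, 0.185]
end [ 0.46 -0.08  0.36] [ 1.    -0.006  0.   ] [ 0.  0. -1.]
```

>>> {"method": "jog_arm", "body": {"moves": [[-30.5,-30.5,-8,0,0,0.185,1],[-35.5,-24.5,-8,0,0,0.185,1],[-39.5,-17.5,-8,0,0,0.185,1],[-42,-10,-8,0,0,0.185,1],[-43,-2,-8,0,0,0.185,1]]}}

```text
time_s: 2.02
tool_pos: [0.2868, 0.3132, 0.2827]
eef_rot: [0.0, 0.607, 0.795, 0.0]
force: [0.5, -0.1, -0.2]
opening: 0.0857
```

>>> {"method": "jog_arm", "body": {"moves": [[-42.5,6,-8,0,0,0.185,1],[-41,14,-8,0,0,0.185,1],[-37.5,21,-8,0,0,0.185,1],[-33,27.5,-8,0,0,0.185,1],[-27.5,33.5,-8,0,0,0.185,1]]}}

```text
time_s: 2.65
tool_pos: [0.3736, 0.1159, 0.3228]
eef_rot: [0.0, 0.898, 0.441, 0.001]
force: [-0.2, 0.1, 0.4]
opening: 0.0855
```

>>> {"method": "jog_arm", "body": {"moves": [[-21,37.5,-8,0,0,0.185,1],[-13.5,41,-8,0,0,0.185,1],[-6,42.5,-8,0,0,0.185,1],[2,43,-8,0,0,0.185,1],[10,42,-8,0,0,0.185,1]]}}

```text
time_s: 3.28
tool_pos: [0.4597, -0.0815, 0.3628]
eef_rot: [-0.0, 1.0, -0.006, 0.0]
force: [0.2, -0.1, 0.3]
opening: 0.0851
```

```bash
cat > look.py <<'E'
from h import *
import sys
np.set_printoptions(precision=4,suppress=True)
def look(tag,names):
    c=cal('wrist'); save('wrist',tag+'.png'); s=arm.state(); print('t',s['time_s'],s['tool_pos'],quat(s).apply([1,0,0]),s['q'])
    for nm in names:
        m=cams.mark_of(nm,'wrist')
        for k in m[:3]: print(nm,np.round(k['uv'],1),round(k['p'],2), 'ray',np.r_[ray('wrist',k['uv'],c)].round(5).tolist())
look(sys.argv[1],sys.argv[2:])
E
python3 look.py w1 lid lid_grip tub
```

```text
t 3.325 [ 0.4614 -0.086   0.3626] [ 0.9998 -0.0218  0.0018] [-0.3027 -0.0868  1.3082 -0.0039  1.9171  1.2886]
lid [252.2 120.1] 0.56 ray [0.52756, -0.0818, 0.49518, -0.00796, 0.01369, -0.99987]
lid_grip [253.3 122.9] 0.64 ray [0.52756, -0.0818, 0.49518, -0.01782, 0.00987, -0.99979]
tub [ 86.  110.3] 0.44 ray [0.52756, -0.0818, 0.49518, 0.02885, 0.51941, -0.85404]
```

>>> {"method": "jog_arm", "body": {"moves": [[0,0,0,0,0,0,1],[0,0,0,0,0,0,1]]}}

```text
time_s: 3.72
tool_pos: [0.4589, -0.0792, 0.3625]
eef_rot: [-0.0, 1.0, -0.002, 0.0]
force: [-0.6, -0.3, 0.3]
opening: 0.0858
```

```bash
python3 look.py w2 lid lid_grip tub
```

```text
t 3.775 [ 0.459  -0.0792  0.3625] [ 1.     -0.0043  0.0005] [-0.2929 -0.0934  1.3145  0.0002  1.9201  1.2823]
lid [257.5 120. ] 0.71 ray [0.5269, -0.07887, 0.49489, -0.00811, -0.0055, -0.99995]
lid_grip [256.  122.3] 0.58 ray [0.5269, -0.07887, 0.49489, -0.01613, -4e-05, -0.99987]
lid_grip [ 51.5 106.1] 0.29 ray [0.5269, -0.07887, 0.49489, 0.03502, 0.58875, -0.80756]
```

View pics/w2.png

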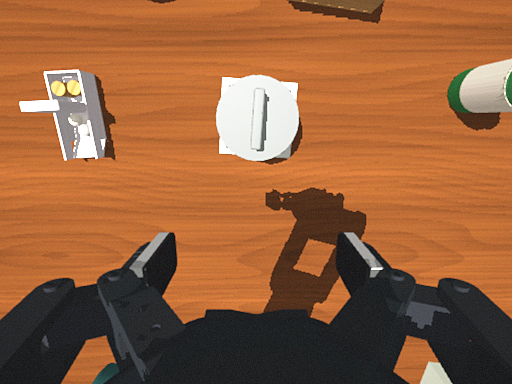

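The wrist view shows the lid's circle at about (258,117), its bar running from (260,90) to (256,150) and the cup at (77,115), with the spout at the bottom and corks at (67,88). I'll fit the lid's circle and the bar.

```bash
python3 - <<'E'
from h import *
np.set_printoptions(precision=4,suppress=True)
c=cal('wrist')
im=cams.read_camera('wrist'); 
L=cams.trace('lid','wrist'); print([(k['p'],np.round(k['uv'],1),k['mask'].sum()) for k in L])
m=L[0]['mask'].astype(np.uint8)
cn=max(cv2.findContours(m,0,1)[0],key=cv2.contourArea); print('ell',cv2.fitEllipse(cn))
e=cv2.fitEllipse(cn)
for z in (.105,.115): print(z,atz('wrist',e[0],z,c))
for side in [cv2.fitEllipse(cn)]:
    pts=np.array([atz('wrist',p[0],.115,c) for p in cn])
    xc,rr=cv2.minEnclosingCircle(pts[:,:2].astype(np.float32)); print('circle',xc,rr)
a=cv2.resize(im[70:165,205:310],None,fx=6,fy=6,interpolation=cv2.INTER_CUBIC); cv2.imwrite('pics/lidz.png',a[:,:,::-1])
cup=im[55:170,10:125]; cv2.imwrite('pics/cupz.png',cv2.resize(cup,None,fx=5,fy=5,interpolation=2)[:,:,::-1])
for n in('scene','side'):
    L=cams.trace('lid',n); print(n,[(k['p'],np.round(k['uv'],1),k['mask'].sum()) for k in L])
E
```

```text
[(0.61, array([254.8, 120.1]), np.int64(5701))]
ell ((256.1880798339844, 118.17896270751953), (82.55931091308594, 86.2109603881836), 0.21379320323467255)
0.105 [ 0.5264 -0.0797  0.105 ]
0.115 [ 0.5264 -0.0797  0.115 ]
circle (0.5236495733261108, -0.07921919226646423) 0.058390140533447266
scene [(0.64, array([259.6, 186.8]), np.int64(972))]
side [(0.74, array([287.7, 190.2]), np.int64(1041))]
```

View pics/lidz.png

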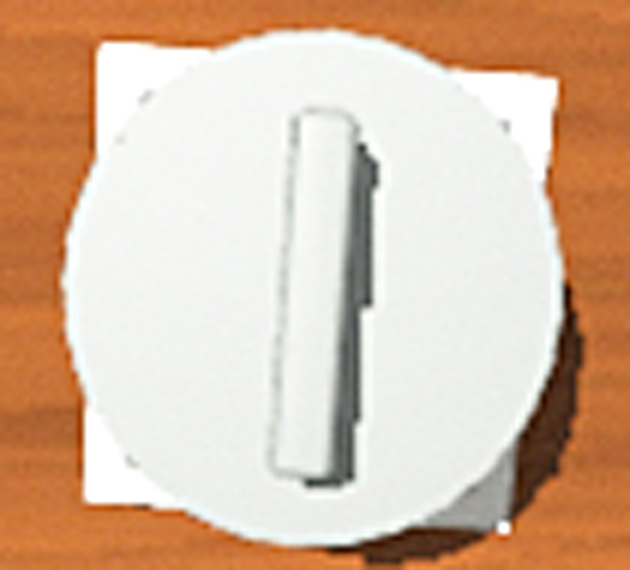

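View pics/cupz.png

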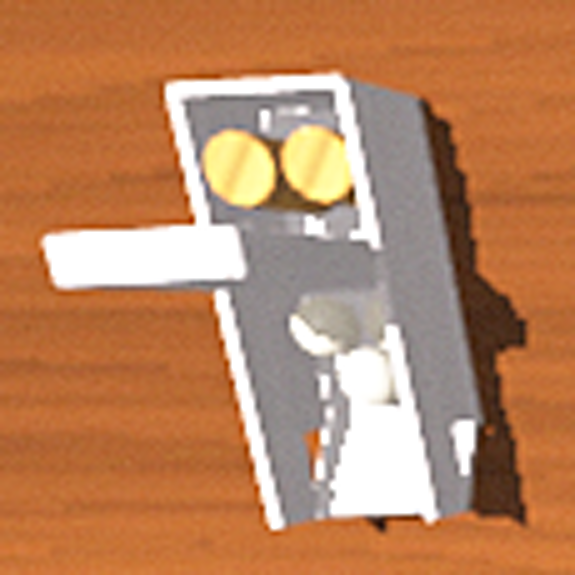

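```bash
python3 - <<'E'
from h import *
np.set_printoptions(precision=4,suppress=True)
c=cal('wrist')
print('lid c',atz('wrist',[257,117.9],.115,c),'bar',atz('wrist',[257.5,118.9],.144,c))
print(tri([ray('wrist',[257.5,118.9],c),ray('scene',[257.9,172.9]),ray('side',[288.8,181.2])]))
for p in ([.5255,-.0805,.115],[.5255,-.0805,.144]): print(proj('scene',p),proj('side',p))
E
```

```text
lid c [ 0.5268 -0.0813  0.115 ] bar [ 0.5256 -0.0818  0.144 ]
(array([ 0.5227, -0.0813,  0.1297]), [np.float64(3.0), np.float64(2.2), np.float64(2.5)])
[[258.0209 177.6254]] [[287.004 184.469]]
[[258.2338 170.7894]] [[287.6666 176.6114]]
```

>>> {"method": "jog_arm", "body": {"moves": [[22,0.5,45,0,0,0.02,1],[22,1,45,0,0,0.02,1],[22,1,45,0,0,0.02,1],[0,0,0,0,0,0,1],[0,0,0,0,0,0,1]]}}

```text
time_s: 4.75
tool_pos: [0.5254, -0.0845, 0.2288]
eef_rot: [0.0, 0.999, -0.033, 0.001]
force: [-0.7, -0.4, 0.7]
opening: 0.0856
```

```bash
python3 look.py w3 lid lid_grip tub; python3 - <<'E'
import cv2
a=cv2.imread('pics/w3.png'); cv2.imwrite('pics/w3L.png',cv2.resize(a[80:300,120:400],None,fx=2.7,fy=2.7,interpolation=2))
E
```

```text
t 4.8 [ 0.5257 -0.0846  0.2299] [ 0.9978 -0.066   0.0037] [-0.2661  0.0483  1.4365  0.      1.653   1.3708]
lid [251.3 186.3] 0.84 ray [0.59306, -0.08827, 0.3613, -0.24462, 0.03337, -0.96904]
lid_grip [252.4 197.2] 0.6 ray [0.59306, -0.08827, 0.3613, -0.2841, 0.03189, -0.95826]
tub [ 40.5 234.4] 0.64 ray [0.59306, -0.08827, 0.3613, -0.28223, 0.64237, -0.71253]
```

View pics/w3L.png

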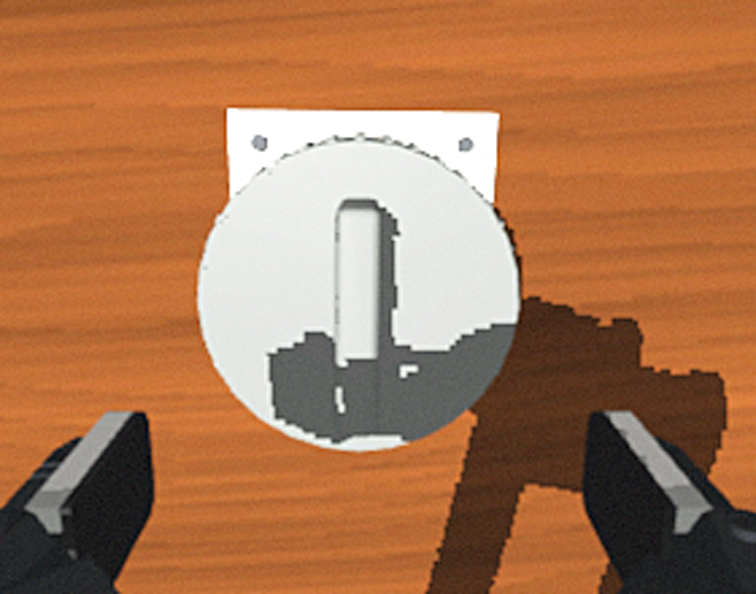

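```bash
python3 - <<'E'
from h import *
from scipy.optimize import least_squares
np.set_printoptions(precision=4,suppress=True)
c3=cal('wrist'); 
# second view's camera pose, rebuilt from its TCP pose: tool_pos .459,-.0792,.3625, yaw -.0043
K,r,t=c3; M=cv2.Rodrigues(r)[0]; s=arm.state(); Q=quat(s); print(s['tool_pos'],s['qd'])
ct=Q.inv().apply((-M.T@t).ravel()-s['tool_pos']); Mt=M@Q.as_matrix()
a=-.0043;x=np.array([np.cos(a),np.sin(a),0]);z=np.array([0,0,-1.]);Q2=np.c_[x,np.cross(z,x),z]
M2=Mt@Q2.T; o2=np.array([.459,-.0792,.3625])+Q2@ct; c2=(K,cv2.Rodrigues(M2)[0],(-M2@o2).reshape(3,1))
th=np.linspace(0,2*np.pi,180)
def ext(p,c):
    C=np.c_[p[0]+.057*np.cos(th),p[1]+.057*np.sin(th),np.full(180,p[2])]
    u=proj('wrist',C,c); return np.array([u[:,0].min(),u[:,0].max(),u[:,1].min(),u[:,1].max()])
m2=np.array([215.3,298.7,75,160.8]); m3=np.array([193.3,313,131.9,247])
for ms in ([(m2,c2)],[(m3,c3)],[(m2,c2),(m3,c3)]):
    f=lambda p:np.concatenate([ext(p,c)-m for m,c in ms]); q=least_squares(f,[.525,-.08,.115]); print(q.x,q.fun)
E
```

```text
[ 0.5257 -0.0846  0.23  ] [-0.0005  0.0054  0.0103 -0.0003 -0.002  -0.0004]
[ 0.5242 -0.0803  0.1149] [ 0.1491 -0.1492 -0.1383  0.1502]
[ 0.5251 -0.0813  0.1164] [ 0.1125 -0.1126 -0.1102  0.1238]
[ 0.5247 -0.081   0.1156] [ 0.5619  0.429  -0.5996 -0.1097  0.0026 -0.6607  0.3784  0.1603]
```

>>> {"method": "jog_arm", "body": {"moves": [[-0.5,-1.5,30,0,0,0,1],[-0.5,-1,30,0,0,0,1],[-0.2,-1,25,0,0,0,1],[0,0,13,0,0,0,1],[0,0,0,0,0,0,1]]}}

```text
time_s: 5.58
tool_pos: [0.524, -0.0808, 0.1293]
eef_rot: [-0.0, 0.999, -0.033, -0.0]
force: [-0.3, -0.5, 0.1]
opening: 0.0854
```

```bash
python3 look.py w4 lid_grip; python3 -c "
from h import *
s=arm.state();print(s['tool_pos'],s['force'])"
```

```text
t 5.625 [ 0.5247 -0.081   0.1303] [ 0.9978 -0.0662  0.0015] [-0.26    0.0933  1.5887  0.      1.4581  1.3771]
lid_grip [254.1 248.9] 0.8 ray [0.59191, -0.08464, 0.26169, -0.46171, 0.03775, -0.88623]
[ 0.5250127  -0.08106756  0.13083594] [ 0.19179563 -0.53385799  0.1821974 ]
```

View pics/w4.png

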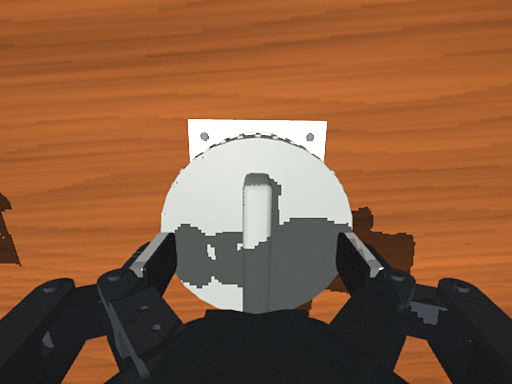

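The bar, at about column 257, is centred between the pads at 172 and 340. I'll close on it.

>>> {"method": "jog_arm", "body": {"moves": [[0,0,0,0,0,0,-1],[0,0,0,0,0,0,-1],[0,0,0,0,0,0,-1],[0,0,0,0,0,0,-1],[0,0,0,0,0,0,-1]], "newtons": 70}}

```text
time_s: 6.3
tool_pos: [0.5243, -0.0809, 0.1296]
eef_rot: [0.0, 0.999, -0.033, 0.0]
force: [-0.5, -0.1, 1.5]
opening: 0.0127
```

>>> {"method": "jog_arm", "body": {"moves": [[0,0,2,0,0,0,-1],[0,0,2,0,0,0,-1],[0,0,0,0,0,0,-1]]}}

```text
time_s: 6.68
tool_pos: [0.5244, -0.0809, 0.1269]
eef_rot: [0.0, 0.999, -0.033, 0.0]
force: [-3.0, 1.2, 8.4]
opening: 0.0126
```

>>> {"method": "jog_arm", "body": {"moves": [[0,0,2,0,0,0,-1],[0,0,2,0,0,0,-1],[0,0,1,0,0,0,-1],[0,0,0,0,0,0,-1]], "newtons": 90}}

```text
time_s: 7.18
tool_pos: [0.5244, -0.0809, 0.1231]
eef_rot: [0.0, 0.999, -0.033, 0.001]
force: [-5.1, 0.9, 12.0]
opening: 0.0122
```

>>> {"method": "jog_arm", "body": {"moves": [[0,0,1.5,0,0,0,-1],[0,0,0,0,0,0,-1],[0,0,0,0,0,0,-1]]}}

```text
time_s: 7.55
tool_pos: [0.5245, -0.0809, 0.1221]
eef_rot: [0.0, 0.999, -0.033, 0.001]
force: [-5.6, 1.2, 13.6]
opening: 0.0124
```

>>> {"method": "jog_arm", "body": {"moves": [[0,0,0,0,0,-0.06,-1],[0,0,0,0,0,-0.08,-1],[0,0,0,0,0,-0.08,-1],[0,0,0,0,0,0,-1]]}}

```text
time_s: 8.05
tool_pos: [0.5256, -0.0809, 0.1225]
eef_rot: [0.0, 0.997, 0.077, 0.002]
force: [-2.7, 0.9, 13.1]
opening: 0.0122
```

```bash
python3 -c "
from h import *
s=arm.state();print(s['tool_pos'],s['force'],s['wrist_torque'],quat(s).apply([1,0,0]))"
```

```text
[ 0.52555101 -0.08090161  0.12250028] [-2.69740059  0.87055271 13.11719527] [ 0.25637615  0.69013794 -0.0736193 ] [0.98816833 0.15330374 0.0046158 ]
```

Turning freely, with low torque. I'll go on to about 1.05 rad.

>>> {"method": "jog_arm", "body": {"moves": [[0,0,0.2,0,0,-0.12,-1],[0,0,0.2,0,0,-0.12,-1],[0,0,0,0,0,-0.12,-1],[0,0,0,0,0,-0.12,-1],[0,0,0,0,0,0,-1]]}}

```text
time_s: 8.68
tool_pos: [0.5256, -0.0809, 0.1222]
eef_rot: [0.001, 0.95, 0.312, 0.002]
force: [-2.8, 1.1, 13.5]
opening: 0.0123
```

>>> {"method": "jog_arm", "body": {"moves": [[0,0,0,0,0,-0.12,-1],[0,0,0,0,0,-0.12,-1],[0,0,0,0,0,-0.08,-1],[0,0,0,0,0,0,-1],[0,0,0,0,0,0,-1]]}}

```text
time_s: 9.3
tool_pos: [0.5255, -0.0808, 0.1221]
eef_rot: [0.001, 0.888, 0.459, 0.002]
force: [-2.7, 0.7, 13.5]
opening: 0.0122
```

```bash
python3 -c "
from h import *
s=arm.state();print(s['tool_pos'],s['force'],s['wrist_torque'],quat(s).as_matrix())
im=save('wrist','w5.png')"
```

```text
[ 0.52548849 -0.08084652  0.12213997] [-2.73084202  0.65871712 13.4746622 ] [ 0.33098022  0.82157768 -0.09100143] [[ 5.78504834e-01  8.15666494e-01  4.50865483e-03]
 [ 8.15676233e-01 -5.78508346e-01 -6.14096117e-04]
 [ 2.10739682e-03  4.03286016e-03 -9.99989647e-01]]
```

View pics/w5.png

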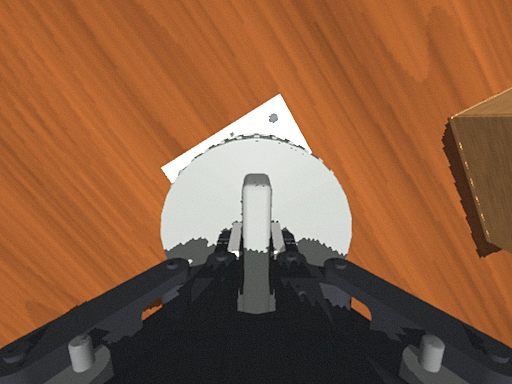

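The lid turned with the gripper, with the bar upright at column 257. That is 1.02 rad in all. Now I'll lift.

>>> {"method": "jog_arm", "body": {"moves": [[0,0,-5,0,0,0,-1],[0,0,-5,0,0,0,-1],[0,0,-8,0,0,0,-1],[0,0,-10,0,0,0,-1],[0,0,0,0,0,0,-1]]}}

```text
time_s: 9.98
tool_pos: [0.5245, -0.0809, 0.147]
eef_rot: [0.0, 0.888, 0.459, 0.0]
force: [0.3, -0.6, -0.4]
opening: 0.0123
```

```bash
python3 -c "
from h import *
im=save('side','s2.png');im=cv2.imread('pics/s2.png');cv2.imwrite('pics/s2L.png',cv2.resize(im[60:330,150:500],None,fx=2.2,fy=2.2))"
```

```text
(no output)
```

View pics/s2L.png

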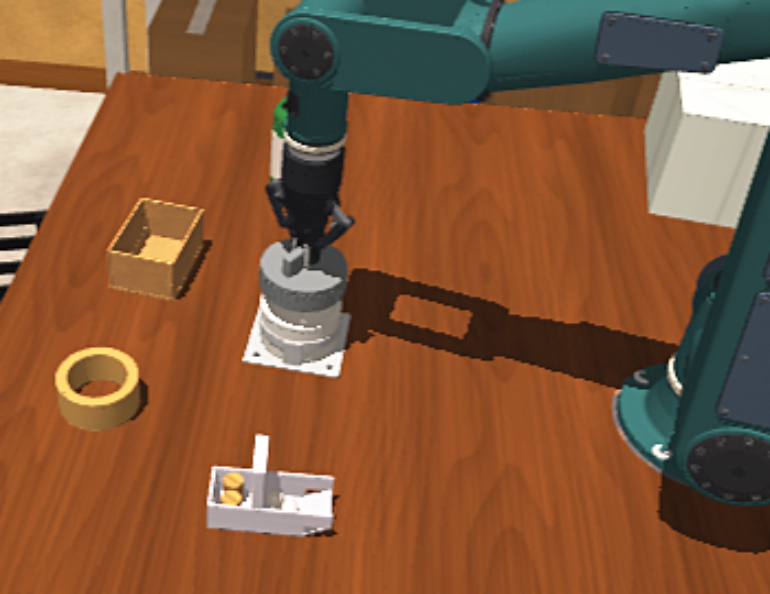

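>>> {"method": "jog_arm", "body": {"moves": [[0,0,-25,0,0,0,-1],[0,0,-25,0,0,0,-1],[-25,1,0,0,0,0,-1],[-40,1.5,0,0,0,0,-1],[-45,1.5,0,0,0,0,-1]]}}

```text
time_s: 10.65
tool_pos: [0.463, -0.1733, 0.1956]
eef_rot: [-0.0, 0.888, 0.46, -0.0]
force: [-0.0, 0.3, -1.3]
opening: 0.0125
```

>>> {"method": "jog_arm", "body": {"moves": [[-45,1.5,20,0,0,0,-1],[-40,1.5,30,0,0,0,-1],[-31,1,30,0,0,0,-1],[0,0,25,0,0,0,-1],[0,0,20,0,0,0,-1]]}}

```text
time_s: 11.28
tool_pos: [0.3988, -0.2696, 0.0694]
eef_rot: [-0.001, 0.889, 0.458, -0.0]
force: [-0.7, -0.5, -1.5]
opening: 0.0121
```

>>> {"method": "jog_arm", "body": {"moves": [[0,0,8,0,0,0,-1],[0,0,5,0,0,0,-1],[0,0,0,0,0,0,-1]]}}

```text
time_s: 11.65
tool_pos: [0.4002, -0.2697, 0.0587]
eef_rot: [0.0, 0.888, 0.459, 0.0]
force: [1.1, -0.3, -0.8]
opening: 0.0123
```

>>> {"method": "jog_arm", "body": {"moves": [[0,0,5,0,0,0,-1],[0,0,2,0,0,0,-1],[0,0,0,0,0,0,-1]]}}

```text
time_s: 12.02
tool_pos: [0.4, -0.2697, 0.0513]
eef_rot: [-0.0, 0.888, 0.459, 0.0]
force: [0.4, 0.6, -1.4]
opening: 0.0125
```

>>> {"method": "jog_arm", "body": {"moves": [[0,0,1,0,0,0,-1],[0,0,1,0,0,0,-1],[0,0,0,0,0,0,-1]]}}

```text
time_s: 12.4
tool_pos: [0.4001, -0.2698, 0.0497]
eef_rot: [0.0, 0.888, 0.459, 0.0]
force: [-0.4, 0.2, 1.8]
opening: 0.0122
```

>>> {"method": "jog_arm", "body": {"moves": [[0,0,0,0,0,0,1],[0,0,0,0,0,0,1],[0,0,0,0,0,0,1],[0,0,0,0,0,0,1],[0,0,0,0,0,0,1]]}}

```text
time_s: 13.02
tool_pos: [0.4, -0.2698, 0.0494]
eef_rot: [-0.0, 0.888, 0.459, 0.0]
force: [0.4, -0.4, -0.1]
opening: 0.0854
```

>>> {"method": "jog_arm", "body": {"moves": [[0,0,-20,0,0,0,1],[0,0,-45,0,0,0,1],[0,0,-60,0,0,0,1],[0,0,-60,0,0,0,1],[0,0,0,0,0,0,1]]}}

```text
time_s: 13.65
tool_pos: [0.4022, -0.2716, 0.2413]
eef_rot: [0.006, 0.888, 0.459, 0.003]
force: [-0.6, -0.3, 0.2]
opening: 0.0855
```

```bash
python3 look.py w6 lid; python3 - <<'E'
from h import *
save('scene','sc3.png'); im=cv2.imread('pics/sc3.png'); cv2.imwrite('pics/sc3L.png',cv2.resize(im[100:290,100:400],None,fx=2.6,fy=2.6))
E
```

```text
t 13.7 [ 0.4011 -0.2707  0.2376] [ 0.5785  0.8156 -0.0005] [-0.711  -0.0648  1.5335  0.0001  1.6661 -0.094 ]
lid [249.4 169.1] 0.66 ray [0.44066, -0.2153, 0.37356, -0.11734, -0.14501, -0.98245]
```

View pics/w6.png

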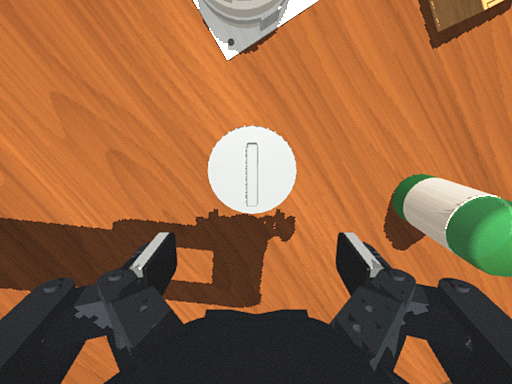

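View pics/sc3L.png

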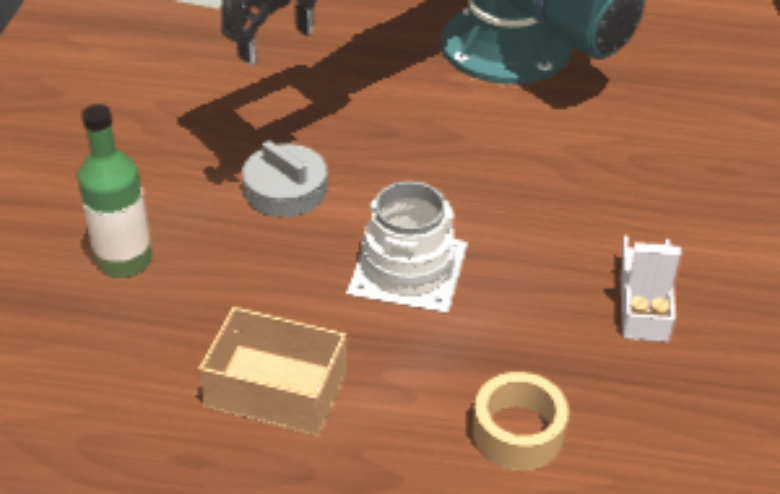

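The lid lies flat at (252,170) in the wrist view, right way up, and the tub is open. Next I'll go over to the cup, keeping high.

```bash
python3 - <<'E'
from h import *
plan(np.array([.54,.21,.32]),98,10)
E
```

```text
total turn [-0.001 -0.001 -0.757]
[47.2, -16.3, -8.6, -0.0, -0.0, -0.076]
[48.4, -12.7, -8.7, -0.0, -0.0, -0.076]
[49.1, -8.9, -8.6, -0.0, -0.0, -0.076]
[49.7, -5.2, -8.6, -0.0, -0.0, -0.076]
[50.0, -1.5, -8.6, -0.0, -0.0, -0.076]
[49.9, 2.4, -8.7, -0.0, -0.0, -0.076]
[49.5, 6.2, -8.6, -0.0, -0.0, -0.076]
[49.0, 9.9, -8.6, -0.0, -0.0, -0.076]
[48.1, 13.6, -8.6, -0.0, -0.0, -0.076]
[46.9, 17.2, -8.7, -0.0, -0.0, -0.076]
end [0.54 0.21 0.32] [-0.142  0.99   0.001] [-0.001  0.001 -1.   ]
```

>>> {"method": "jog_arm", "body": {"moves": [[47,-16,-10,0,0,-0.076,1],[48.5,-12.5,-10,0,0,-0.076,1],[49,-9,-9,0,0,-0.076,1],[49.5,-5,-9,0,0,-0.076,1],[50,-1.5,-8,0,0,-0.076,1]]}}

```text
time_s: 14.42
tool_pos: [0.4699, -0.0289, 0.2781]
eef_rot: [-0.002, 0.785, 0.619, -0.001]
force: [0.4, -0.3, 0.2]
opening: 0.0857
```

>>> {"method": "jog_arm", "body": {"moves": [[50,2.5,-8,0,0,-0.076,1],[49.5,6,-8,0,0,-0.076,1],[49,10,-8,0,0,-0.076,1],[48,13.5,-8,0,0,-0.076,1],[47,17,-8,0,0,-0.076,1]]}}

```text
time_s: 15.05
tool_pos: [0.54, 0.2107, 0.3176]
eef_rot: [-0.001, 0.654, 0.757, -0.002]
force: [0.2, -0.7, 0.6]
opening: 0.0852
```

>>> {"method": "jog_arm", "body": {"moves": [[0,0,0,0,0,0,1],[0,0,0,0,0,0,1]]}}

```text
time_s: 15.3
tool_pos: [0.5398, 0.2088, 0.3181]
eef_rot: [-0.001, 0.655, 0.756, -0.002]
force: [-0.8, 0.1, -0.6]
opening: 0.0853
```

```bash
python3 look.py w7 cup cup_grip cup_lip; python3 - <<'E'
import cv2
a=cv2.imread('pics/w7.png'); cv2.imwrite('pics/w7L.png',cv2.resize(a[70:270,150:370],None,fx=3,fy=3,interpolation=2))
E
```

```text
t 15.35 [0.5399 0.2082 0.3187] [-0.1413  0.99   -0.0009] [ 0.2704  0.1529  1.1482 -0.0005  1.8439  0.1285]
cup [259.9 153.5] 0.77 ray [0.53192, 0.27583, 0.45039, 0.02798, -0.1263, -0.9916]
cup_grip [259.9 157.8] 0.95 ray [0.53192, 0.27583, 0.45039, 0.03024, -0.14179, -0.98943]
cup_lip [208.3 151.9] 0.88 ray [0.53192, 0.27583, 0.45039, -0.15938, -0.14534, -0.97646]
```

View pics/w7L.png

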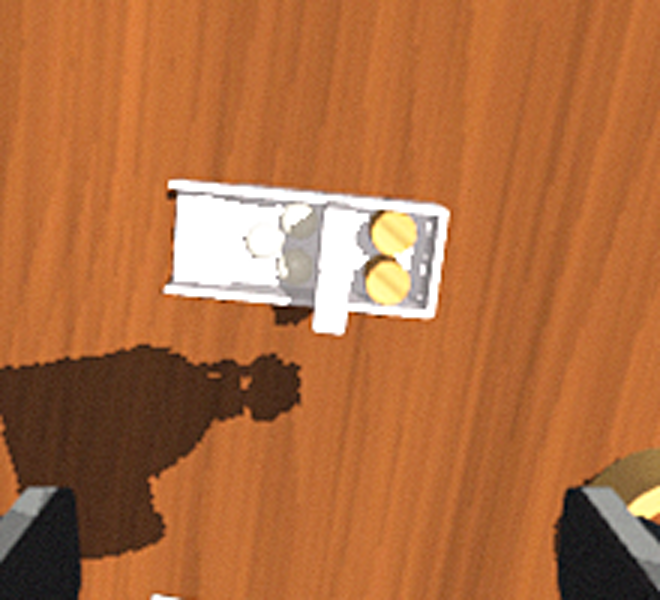

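The wrist view shows the cup with its spout to the left. Its wall top is at about (261,160), the corks at (281,147) and (279,163), and three balls around (240,148).

```bash
cat > cupfit.py <<'E'
from h import *
np.set_printoptions(precision=4,suppress=True)
c=cal('wrist'); f=lambda a,b:[150+a/3,70+b/3]
w=lambda a,b,z:atz('wrist',f(a,b),z,c)
def d(p,q): v=q-p; return np.degrees(np.arctan2(v[1],v[0])),np.linalg.norm(v)
print('wall top edge',d(w(172,185,.042),w(448,208,.042)),'bottom',d(w(165,292,.042),w(433,317,.042)),'end',d(w(433,317,.042),w(448,208,.042)))
print('walltop',d(w(318,331,.105),w(337,206,.105)), w(334,269,.105))
print('corner mid end', (w(433,317,.042)+w(448,208,.042))/2, 'wall widths',d(w(325,208,.105),w(351,206,.105)))
print('scene/side grip tri',tri([ray('scene',[355.5,198.0]),ray('side',[266,269]),ray('wrist',[259.9,157.8],c)]))
s=arm.state(); print(s['tool_pos'],quat(s).as_matrix())
E
python3 cupfit.py
```

```text
wall top edge (np.float64(3.3714919226134783), np.float64(0.13897370303186468)) bottom (np.float64(2.634717926815494), np.float64(0.13994806717512986)) end (np.float64(92.51399729398601), np.float64(0.05631569741508587))
walltop (np.float64(89.61472137204126), np.float64(0.05524456946577219)) [0.5458 0.2233 0.105 ]
corner mid end [0.6019 0.2245 0.042 ] wall widths (np.float64(12.37947361294199), np.float64(0.01111093482282026))
scene/side grip tri (array([0.5466, 0.2275, 0.0973]), [np.float64(3.9), np.float64(1.6), np.float64(4.1)])
[0.5401 0.2079 0.3201] [[-0.1406  0.9901 -0.0007]
 [ 0.9901  0.1406 -0.0003]
 [-0.0002 -0.0007 -1.    ]]
```

>>> {"method": "jog_arm", "body": {"moves": [[5,3,40,0,0,0.03,1],[5,2.5,40,0,0,0.03,1],[4.5,2.5,35,0,0,0.034,1],[0,0,0,0,0,0,1],[0,0,0,0,0,0,1]]}}

```text
time_s: 16.12
tool_pos: [0.5473, 0.2241, 0.2073]
eef_rot: [0.001, 0.69, 0.724, 0.001]
force: [1.3, -0.4, 0.6]
opening: 0.0859
```

```bash
python3 look.py w8 cup cup_grip cup_lip; python3 - <<'E'
import cv2
a=cv2.imread('pics/w8.png'); cv2.imwrite('pics/w8L.png',cv2.resize(a[100:300,130:380],None,fx=3,fy=3,interpolation=2))
E
```

```text
t 16.175 [0.5476 0.2243 0.2081] [-0.0486  0.9988  0.001 ] [ 0.293   0.1858  1.3277 -0.0001  1.6237  0.2444]
cup [254.3 175. ] 0.79 ray [0.54476, 0.29141, 0.33974, 0.00563, -0.20576, -0.97859]
cup_grip [250.1 191.7] 0.76 ray [0.54476, 0.29141, 0.33974, -0.0072, -0.26698, -0.96367]
cup_grip [279.5 164. ] 0.44 ray [0.54476, 0.29141, 0.33974, 0.09702, -0.16056, -0.98225]
cup_lip [181.2 176.7] 0.73 ray [0.54476, 0.29141, 0.33974, -0.2569, -0.21673, -0.94182]
```

View pics/w8L.png

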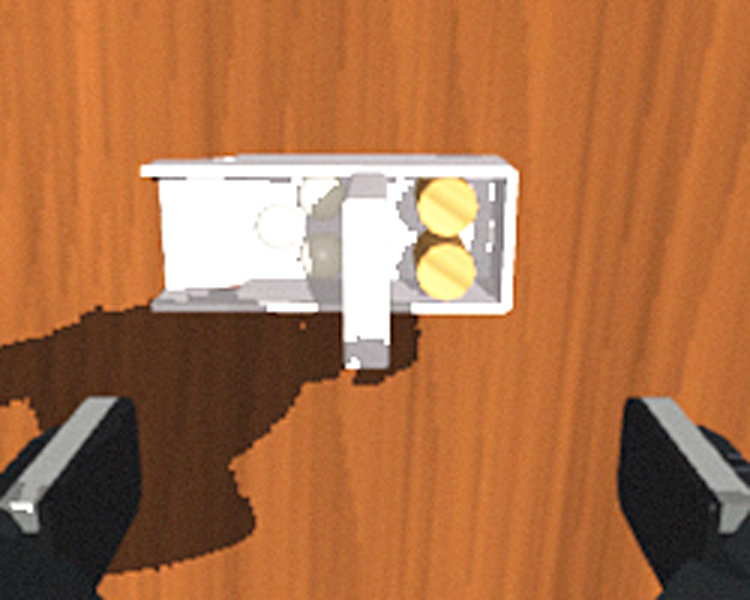

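```bash
python3 - <<'E'
from h import *
np.set_printoptions(precision=4,suppress=True)
c=cal('wrist')
for z in(.1,.105): print(z,atz('wrist',[252,194],z,c), [np.linalg.norm(atz('wrist',[130+342/3,200],z,c)-atz('wrist',[130+390/3,200],z,c))])
K=c[0]
# ray from w7 (o from its printout)
s=arm.state();Q=quat(s);M=cv2.Rodrigues(c[1])[0];A=Q.as_matrix().T@M.T
a=np.arctan2(.9901,-.1406);x=np.array([np.cos(a),np.sin(a),0]);z=np.array([0,0,-1.]);Q7=np.c_[x,np.cross(z,x),z]
d=Q7@A@np.linalg.inv(K)@np.array([261.3,159.7,1]);d/=np.linalg.norm(d)
print(tri([(np.array([.53192,.27583,.45039]),d),ray('wrist',[252,194],c)]))
f=lambda a,b:atz('wrist',[130+a/3,100+b/3],.042,c)
p,q=f(145,170),f(515,166);r,t=f(160,306),f(510,308);g=lambda p,q:np.degrees(np.arctan2(*(q-p)[1::-1]));print(g(p,q),g(r,t),(q+t)/2)
print(s['tool_pos'],Q.as_matrix())
E
```

```text
0.1 [0.5452 0.2233 0.1   ] [np.float64(0.015039192138934055)]
0.105 [0.5452 0.2247 0.105 ] [np.float64(0.014726239417853573)]
(array([0.5456, 0.2251, 0.1068]), [np.float64(0.4), np.float64(0.4)])
3.3517169529886255 2.3521775395838116 [0.6003 0.2265 0.042 ]
[0.5475 0.2245 0.2078] [[-0.0488  0.9988  0.0039]
 [ 0.9988  0.0488  0.0012]
 [ 0.001   0.0039 -1.    ]]
```

>>> {"method": "jog_arm", "body": {"moves": [[0,-1,40,0,0,0,1],[0,-1,40,0,0,0,1],[0,0,33,0,0,0,1],[0,0,14,0,0,0,1],[0,0,0,0,0,0,1]]}}

```text
time_s: 16.95
tool_pos: [0.5446, 0.2244, 0.0784]
eef_rot: [-0.0, 0.69, 0.724, -0.0]
force: [0.5, -0.0, -0.2]
opening: 0.0855
```

```bash
python3 look.py w9 cup_grip
```

```text
t 17.0 [0.5454 0.2246 0.0797] [-0.049   0.9988  0.0005] [0.2946 0.2584 1.5023 0.     1.379  0.2456]
cup_grip [255.1 257. ] 0.98 ray [0.54247, 0.29186, 0.21073, 0.01945, -0.48752, -0.8729]
```

View pics/w9.png

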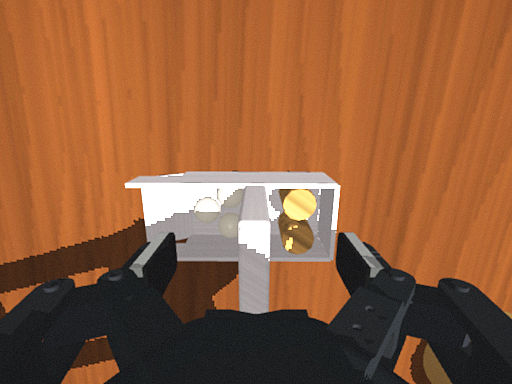

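The wall is centred between the pads, at column 255. I'll close and lift a little.

>>> {"method": "jog_arm", "body": {"moves": [[0,0,0,0,0,0,-1],[0,0,0,0,0,0,-1],[0,0,0,0,0,0,-1],[0,0,0,0,0,0,-1],[0,0,0,0,0,0,-1]], "newtons": 90}}

```text
time_s: 17.68
tool_pos: [0.5445, 0.2244, 0.0785]
eef_rot: [-0.0, 0.69, 0.724, -0.0]
force: [-2.5, -0.6, 1.3]
opening: 0.0133
```

>>> {"method": "jog_arm", "body": {"moves": [[0,0,0,0,0,0,-1],[0,0,-5,0,0,0,-1],[0,0,-10,0,0,0,-1],[0,0,-15,0,0,0,-1],[0,0,0,0,0,0,-1]]}}

```text
time_s: 18.3
tool_pos: [0.5461, 0.2249, 0.1111]
eef_rot: [0.001, 0.69, 0.724, 0.002]
force: [0.9, 0.3, -2.6]
opening: 0.0131
```

```bash
python3 look.py w10 cup_grip
```

```text
t 18.35 [0.5455 0.2247 0.11  ] [-0.049   0.9988  0.0008] [0.2946 0.2339 1.4689 0.     1.4357 0.2456]
cup_grip [251.8 255.2] 0.93 ray [0.5433, 0.29213, 0.24354, 0.01195, -0.48105, -0.87661]
```

View pics/w10.png

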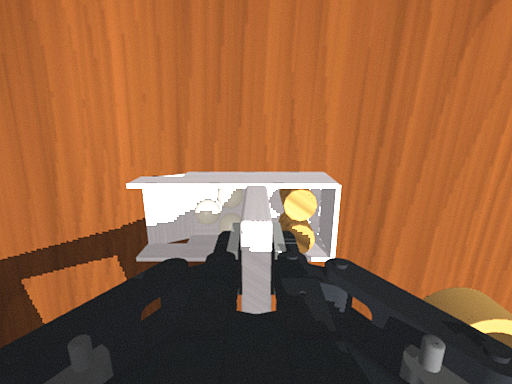

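```bash
python3 - <<'E'
from h import *
plan(np.array([.62,-.1065,.2365]),75,12)
E
```

```text
total turn [ 0.001 -0.001  0.311]
[-27.9, 4.9, -10.6, 0.0, -0.0, 0.026]
[-27.7, 5.6, -10.6, 0.0, -0.0, 0.026]
[-27.5, 6.4, -10.7, 0.0, -0.0, 0.026]
[-27.4, 7.1, -10.6, 0.0, -0.0, 0.026]
[-27.2, 7.7, -10.6, 0.0, -0.0, 0.026]
[-27.0, 8.5, -10.6, 0.0, -0.0, 0.026]
[-26.8, 9.2, -10.7, 0.0, -0.0, 0.026]
[-26.5, 9.9, -10.6, 0.0, -0.0, 0.026]
[-26.2, 10.5, -10.6, 0.0, -0.0, 0.026]
[-26.0, 11.3, -10.6, 0.0, -0.0, 0.026]
[-25.6, 11.9, -10.7, 0.0, -0.0, 0.026]
[-25.4, 12.5, -10.6, 0.0, -0.0, 0.026]
end [ 0.62   -0.1065  0.2365] [0.26  0.966 0.001] [ 0.001  0.    -1.   ]
```

>>> {"method": "jog_arm", "body": {"moves": [[0,0,-20,0,0,0,-1],[0,0,-35,0,0,0,-1],[-14,2.5,-37,0,0,0.013,-1],[-28,5.5,-25,0,0,0.026,-1],[-28,5.5,-10,0,0,0.026,-1]]}}

```text
time_s: 19.02
tool_pos: [0.5607, 0.1544, 0.2374]
eef_rot: [0.001, 0.713, 0.701, 0.001]
force: [-0.7, 0.0, -3.1]
opening: 0.0129
```

>>> {"method": "jog_arm", "body": {"moves": [[-27.5,6.5,0,0,0,0.026,-1],[-27.5,7,0,0,0,0.026,-1],[-27,7.5,0,0,0,0.026,-1],[-27,8.5,0,0,0,0.026,-1],[-27,9,0,0,0,0.026,-1]]}}

```text
time_s: 19.65
tool_pos: [0.5891, 0.0156, 0.2346]
eef_rot: [-0.001, 0.757, 0.653, -0.0]
force: [0.2, 0.7, -2.2]
opening: 0.0127
```

>>> {"method": "jog_arm", "body": {"moves": [[-26.5,10,0,0,0,0.026,-1],[-26,10.5,0,0,0,0.026,-1],[-26,11,0,0,0,0.026,-1],[-14,6,0,0,0,0.026,-1],[0,0,0,0,0,0,-1]]}}

```text
time_s: 20.27
tool_pos: [0.6094, -0.0819, 0.2347]
eef_rot: [-0.001, 0.79, 0.613, -0.0]
force: [-0.6, 1.0, -2.4]
opening: 0.0129
```

```bash
python3 - <<'E'
from h import *
np.set_printoptions(precision=4,suppress=True)
s=arm.state();print(s['time_s'],s['tool_pos'],quat(s).as_matrix()[:,0],s['q'],s['force'])
plan(np.array([.62,-.1065,.2365]),75,2)
E
```

```text
20.275 [ 0.6094 -0.0819  0.2347] [0.2488 0.9685 0.0005] [-0.2259  0.2349  1.2171  0.0005  1.6909  0.0256] [-0.5976  1.0475 -2.4073]
total turn [-0.001 -0.     0.01 ]
[-10.6, 8.2, -0.9, -0.001, -0.0, 0.005]
[-10.6, 8.2, -0.9, -0.001, -0.0, 0.005]
end [ 0.62   -0.1065  0.2365] [0.259 0.966 0.   ] [ 0.001  0.    -1.   ]
```

>>> {"method": "jog_arm", "body": {"moves": [[-10.5,8,-1,0,0,0.005,-1],[-10.5,8,-1,0,0,0.005,-1],[0,-2.9,-4.1,-0.05,0,0,-1],[0,-6,-8,-0.1,0,0,-1],[0,-6,-8,-0.1,0,0,-1]]}}

```text
time_s: 20.9
tool_pos: [0.6043, -0.1017, 0.2567]
eef_rot: [0.1, 0.786, 0.605, 0.077]
force: [-0.0, 0.4, -2.7]
opening: 0.0127
```

>>> {"method": "jog_arm", "body": {"moves": [[0,-6,-8,-0.1,0,0,-1],[0,-2.9,-4.1,-0.05,0,0,-1],[0,0,0,0,0,0,-1],[0,0,0,0,0,0,-1]]}}

```text
time_s: 21.4
tool_pos: [0.5927, -0.0985, 0.2653]
eef_rot: [0.157, 0.777, 0.597, 0.121]
force: [-0.7, -0.5, -2.2]
opening: 0.0129
```

```bash
cat > lip.py <<'E'
from h import *
np.set_printoptions(precision=4,suppress=True)
s=arm.state();Q=quat(s);l=s['tool_pos']+Q.apply([0,-.0835,.0565]);T=np.array([.5247,-.081])
h=np.r_[Q.apply([0,1,0])[:2]];h/=np.linalg.norm(h)
print('t',s['time_s'],'tcp',s['tool_pos'],'tilt',np.arccos(-Q.apply([0,0,1])[2]),'lip',l,'lip-tub along h',(l[:2]-T)@h,'across',(l[:2]-T)@np.array([-h[1],h[0]]),'q',s['q'],'f',s['force'])
print('world down 10mm in tool',Q.inv().apply([0,0,-10]),'along h 10mm',Q.inv().apply([10*h[0],10*h[1],0]),'across(left)',Q.inv().apply([-10*h[1],10*h[0],0]))
E
python3 lip.py; python3 - <<'E'
from h import *
for n in('scene','side'):
    save(n,n+'5.png')
a=cv2.imread('pics/scene5.png')[120:290,180:350];b=cv2.imread('pics/side5.png')[100:270,200:370]
cv2.imwrite('pics/c5.png',cv2.resize(cv2.hconcat([a,b]),None,fx=2.3,fy=2.3,interpolation=2))
E
```

```text
t 21.4 tcp [ 0.5927 -0.0985  0.2653] tilt 0.39915034276853756 lip [ 0.5396 -0.0843  0.1808] lip-tub along h 0.015242801178280554 across 0.0006050676282586503 q [-0.2587 -0.0703  1.5326 -0.0005  1.2801  0.0013] f [-0.7494 -0.4645 -2.2193]
world down 10mm in tool [ 0.0001 -3.8864  9.2139] along h 10mm [0.     9.2139 3.8864] across(left) [10.      0.     -0.0001]
```

View pics/c5.png

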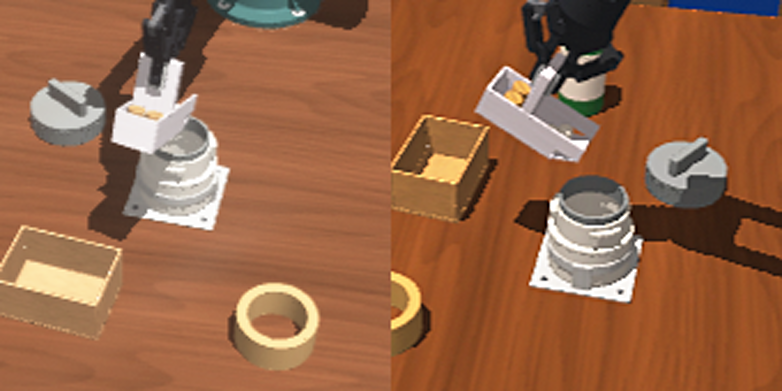

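Both views show the cup above the tub, tilted 23°, with the balls and corks in place. I'll lower the lip to about 130 mm.

>>> {"method": "jog_arm", "body": {"moves": [[0,-4,9,0,0,0,-1],[0,-6,14,0,0,0,-1],[0,-6,14,0,0,0,-1],[0,-4,10,0,0,0,-1],[0,0,0,0,0,0,-1]]}}

```text
time_s: 22.12
tool_pos: [0.5915, -0.098, 0.212]
eef_rot: [0.156, 0.777, 0.598, 0.12]
force: [-0.5, 0.3, -3.6]
opening: 0.0131
```

```bash
python3 lip.py; python3 - <<'E'
from h import *
for n in('scene','side','wrist'):
    save(n,n+'6.png')
a=cv2.imread('pics/scene6.png')[120:290,180:350];b=cv2.imread('pics/side6.png')[100:270,200:370]
cv2.imwrite('pics/c6.png',cv2.resize(cv2.hconcat([a,b]),None,fx=2.3,fy=2.3,interpolation=2))
E
```

```text
t 22.125 tcp [ 0.5915 -0.098   0.212 ] tilt 0.39650912347876666 lip [ 0.5382 -0.0838  0.1277] lip-tub along h 0.013749870106091973 across 0.0007210834667275056 q [-0.2586 -0.0542  1.6225 -0.0005  1.1768  0.0016] f [-0.4614  0.2512 -3.6301]
world down 10mm in tool [-0.0012 -3.862   9.2241] along h 10mm [-0.0005  9.2241  3.862 ] across(left) [10.      0.      0.0013]
```

View pics/c6.png

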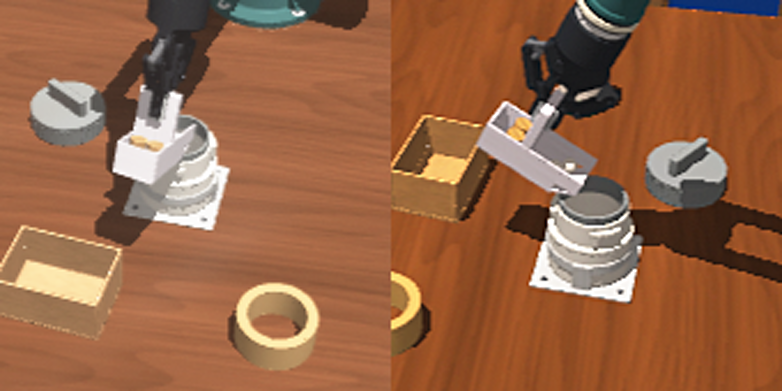

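View pics/wrist6.png

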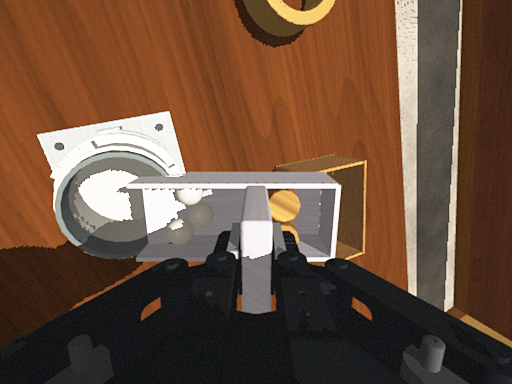

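```bash
python3 - <<'E'
from h import *
c=cal('wrist');im=cv2.imread('pics/wrist6.png')
th=np.linspace(0,2*np.pi,72)
for r,z,col in((.047,.1,(0,0,255)),(.040,.1115,(0,255,0))):
    for p in proj('wrist',np.c_[.5247+r*np.cos(th),-.081+r*np.sin(th),0*th+z],c): cv2.circle(im,tuple(int(v) for v in p),1,col,-1)
s=arm.state();Q=quat(s);t=np.array(s['tool_pos'])
pts=[t+Q.apply([x,-.0835,.0565]) for x in(-.025,0,.025)]
for p in proj('wrist',pts,c): cv2.circle(im,tuple(int(v) for v in p),2,(255,0,255),-1)
cv2.imwrite('pics/w6ov.png',cv2.resize(im[100:300,20:360],None,fx=2.3,fy=2.3,interpolation=2))
E
```

```text
(no output)
```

View pics/w6ov.png

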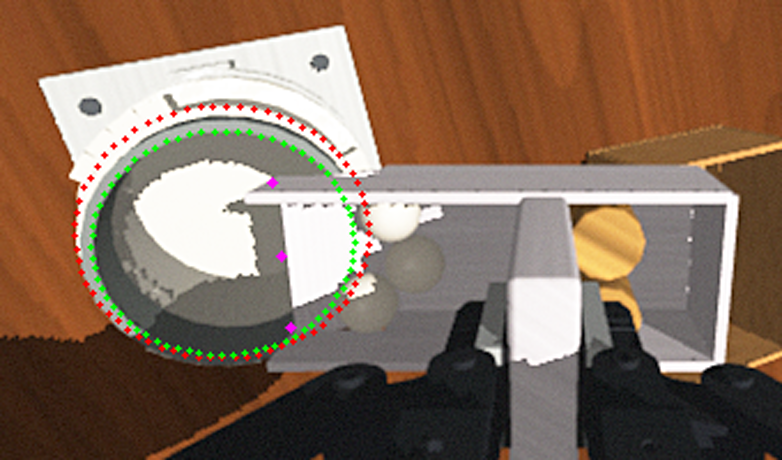

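The overlay agrees: the predicted mouth circle lies on the real one around (117,205), and the lip is just inside the bore. Now I'll tilt slowly about the lip.

>>> {"method": "jog_arm", "body": {"moves": [[0,-5.5,-5,-0.04,0,0,-1],[0,-2.4,-3.2,-0.04,0,0,-1],[0,-2.4,-3.2,-0.04,0,0,-1],[0,-1.2,-1.6,-0.02,0,0,-1],[0,0,0,0,0,0,-1]]}}

```text
time_s: 22.9
tool_pos: [0.5768, -0.0941, 0.2217]
eef_rot: [0.212, 0.764, 0.587, 0.163]
force: [-0.4, 0.3, -2.8]
opening: 0.0129
```

```bash
python3 lip.py;python3 -c "
from h import *
save('wrist','w11.png')"
```

```text
t 22.9 tcp [ 0.5768 -0.0941  0.2217] tilt 0.5408481760603631 lip [ 0.5357 -0.0832  0.1303] lip-tub along h 0.01124200146612708 across 0.0007174494478619205 q [-0.2583 -0.1769  1.754  -0.0009  1.0237  0.0019] f [-0.4012  0.2884 -2.7603]
world down 10mm in tool [-0.0007 -5.1486  8.5727] along h 10mm [-0.0004  8.5727  5.1486] across(left) [10.     -0.      0.0008]
```

View pics/w11.png

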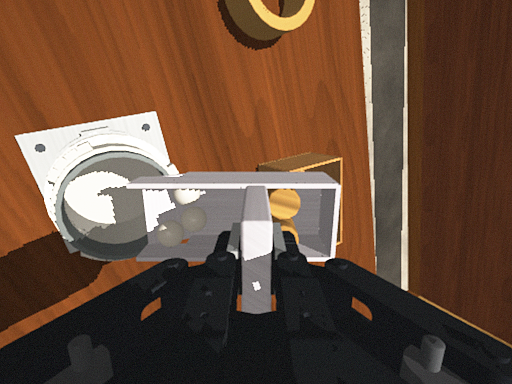

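Tilt is 31°, and the balls are at the foot of the ramp around (185,215). I'll continue slowly.

>>> {"method": "jog_arm", "body": {"moves": [[0,-1.2,-1.6,-0.02,0,0,-1],[0,-1.2,-1.6,-0.02,0,0,-1],[0,-1.2,-1.6,-0.02,0,0,-1],[0,0,0,0,0,0,-1],[0,0,0,0,0,0,-1]]}}

```text
time_s: 23.58
tool_pos: [0.5715, -0.0927, 0.2234]
eef_rot: [0.234, 0.757, 0.582, 0.18]
force: [0.4, -0.3, -2.9]
opening: 0.0129
```

```bash
python3 lip.py|head -1;python3 -c "
from h import *
save('wrist','w12.png')"
```

```text
t 23.575 tcp [ 0.5715 -0.0927  0.2234] tilt 0.600309853225818 lip [ 0.5358 -0.0832  0.1296] lip-tub along h 0.01124774258148094 across 0.0007151059174790686 q [-0.2583 -0.223   1.8087 -0.0011  0.9555  0.0022] f [ 0.4134 -0.3481 -2.9138]
```

View pics/w12.png

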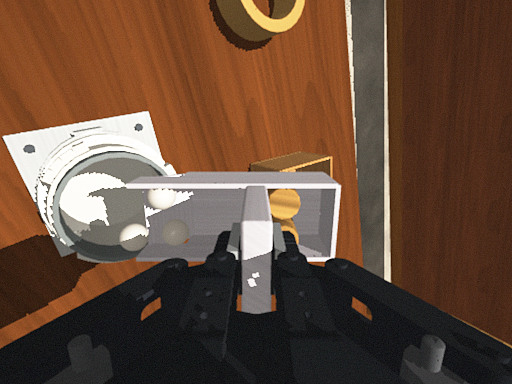

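Balls are rolling out slowly; one is at the lip, at (133,237). I'll continue.

>>> {"method": "jog_arm", "body": {"moves": [[0,0,0,0,0,0,-1],[0,0,0,0,0,0,-1],[0,0,0,0,0,0,-1],[0,-1.2,-1.6,-0.02,0,0,-1],[0,-1.2,-1.6,-0.02,0,0,-1]]}}

```text
time_s: 24.25
tool_pos: [0.5676, -0.0917, 0.2244]
eef_rot: [0.25, 0.752, 0.578, 0.192]
force: [-0.3, -0.1, -2.4]
opening: 0.0129
```

```bash
python3 lip.py|head -1;python3 -c "
from h import *
save('wrist','w13.png')"
```

```text
t 24.25 tcp [ 0.5676 -0.0917  0.2244] tilt 0.6410163659483017 lip [ 0.5356 -0.0832  0.1292] lip-tub along h 0.011075033599022616 across 0.0007180928100173596 q [-0.2582 -0.2544  1.8463 -0.0013  0.9087  0.0023] f [-0.2772 -0.0613 -2.3763]
```

View pics/w13.png

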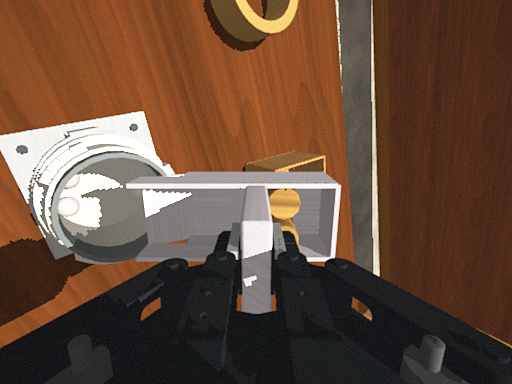

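Two balls show in the tub, at (72,182) and (68,207), and the spout looks empty. I'll tilt on to 46° to be sure the third has gone.

>>> {"method": "jog_arm", "body": {"moves": [[0,-2.4,-3.2,-0.04,0,0,-1],[0,-2.4,-3.2,-0.04,0,0,-1],[0,-2.4,-3.2,-0.04,0,0,-1],[0,-2.4,-3.2,-0.04,0,0,-1],[0,0,0,0,0,0,-1]]}}

```text
time_s: 24.92
tool_pos: [0.5517, -0.0874, 0.2271]
eef_rot: [0.308, 0.73, 0.562, 0.237]
force: [0.0, 0.0, -2.8]
opening: 0.0129
```

```bash
python3 lip.py|head -1;python3 -c "
from h import *
save('wrist','w14.png')"
```

```text
t 24.925 tcp [ 0.5517 -0.0874  0.2271] tilt 0.7984396772409578 lip [ 0.5345 -0.0828  0.1278] lip-tub along h 0.009955903954512424 across 0.0007675206932449585 q [-0.2578 -0.3723  1.9915 -0.0021  0.7239  0.0031] f [ 0.0342  0.0436 -2.844 ]
```

View pics/w14.png

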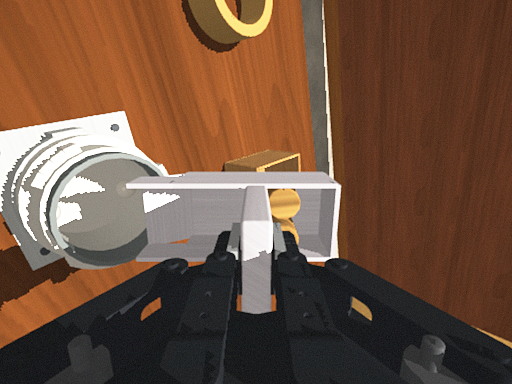

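>>> {"method": "jog_arm", "body": {"moves": [[0,9,-9,0,0,0,-1],[0,9,-9,0,0,0,-1],[0,9,-9,0,0,0,-1],[0,9,-9,0,0,0,-1],[0,5.2,8.6,0.1,0,0,-1]]}}

```text
time_s: 25.6
tool_pos: [0.5608, -0.0897, 0.2782]
eef_rot: [0.272, 0.745, 0.573, 0.209]
force: [0.1, -0.6, -3.4]
opening: 0.0129
```

>>> {"method": "jog_arm", "body": {"moves": [[0,5.2,8.6,0.1,0,0,-1],[0,5.2,8.6,0.1,0,0,-1],[0,5.2,8.6,0.1,0,0,-1],[0,5.2,8.6,0.1,0,0,-1],[0,5.2,8.6,0.1,0,0,-1]]}}

```text
time_s: 26.22
tool_pos: [0.6043, -0.1014, 0.253]
eef_rot: [0.079, 0.789, 0.606, 0.061]
force: [-0.1, -1.2, -2.0]
opening: 0.013
```

>>> {"method": "jog_arm", "body": {"moves": [[0,5.2,8.6,0.1,0,0,-1],[0,5.2,8.6,0.1,0,0,-1],[0,0,0,0,0,0,-1]]}}

```text
time_s: 26.6
tool_pos: [0.6171, -0.1051, 0.2342]
eef_rot: [-0.001, 0.793, 0.609, -0.0]
force: [0.5, -0.4, -2.7]
opening: 0.0129
```

```bash
python3 lip.py|head -1;python3 -c "
from h import *
save('wrist','w15.png')
plan(np.array([.5455,.2245,.20]),92.7,14)"
```

```text
t 26.6 tcp [ 0.6171 -0.1051  0.2342] tilt 0.0014571373411876865 lip [ 0.5363 -0.0836  0.1778] lip-tub along h 0.011914099824489318 across 0.0005283236536860808 q [-0.2592  0.2602  1.1874  0.      1.6955  0.0011] f [ 0.5012 -0.4196 -2.6572]
total turn [ 0.    -0.    -0.307]
[21.4, -10.9, 2.5, 0.0, -0.0, -0.022]
[21.7, -10.5, 2.6, 0.0, -0.0, -0.022]
[21.9, -10.0, 2.5, 0.0, -0.0, -0.022]
[22.1, -9.5, 2.5, 0.0, -0.0, -0.022]
[22.3, -9.0, 2.5, 0.0, -0.0, -0.022]
[22.5, -8.6, 2.6, 0.0, -0.0, -0.022]
[22.6, -8.0, 2.5, 0.0, -0.0, -0.022]
[22.9, -7.5, 2.5, 0.0, -0.0, -0.022]
[23.0, -7.0, 2.6, 0.0, -0.0, -0.022]
[23.2, -6.6, 2.5, 0.0, -0.0, -0.022]
[23.3, -6.0, 2.5, 0.0, -0.0, -0.022]
[23.4, -5.5, 2.5, 0.0, -0.0, -0.022]
[23.5, -4.9, 2.6, 0.0, -0.0, -0.022]
[23.7, -4.5, 2.5, 0.0, -0.0, -0.022]
end [0.5455 0.2245 0.2   ] [-0.048  0.999 -0.   ] [ 0.  0. -1.]
```

View pics/w15.png

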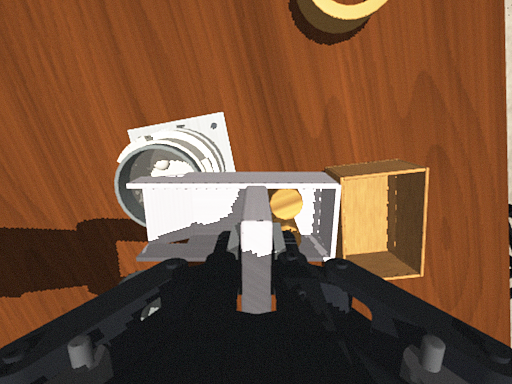

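Upright again: the spout bay looks empty, the corks are still in, at (287,204), and a ball shows in the tub at (162,165). I'll take the cup back.

>>> {"method": "jog_arm", "body": {"moves": [[15,-8,0,0,0,-0.022,-1],[22,-10.5,0,0,0,-0.022,-1],[22,-10,0,0,0,-0.022,-1],[22,-9.5,0,0,0,-0.022,-1],[22,-9,0,0,0,-0.022,-1]]}}

```text
time_s: 27.28
tool_pos: [0.5904, 0.0089, 0.2371]
eef_rot: [0.0, 0.757, 0.653, 0.001]
force: [0.5, 0.2, -3.3]
opening: 0.0132
```

>>> {"method": "jog_arm", "body": {"moves": [[23,-8.5,0,0,0,-0.022,-1],[23,-8,0,0,0,-0.022,-1],[23,-7.5,0,0,0,-0.022,-1],[23,-7,0,0,0,-0.022,-1],[23,-6.5,0,0,0,-0.022,-1]]}}

```text
time_s: 27.9
tool_pos: [0.5649, 0.1271, 0.237]
eef_rot: [0.0, 0.72, 0.694, 0.001]
force: [-0.4, 0.3, -3.2]
opening: 0.013
```

>>> {"method": "jog_arm", "body": {"moves": [[23,-6,0,0,0,-0.022,-1],[23,-5.5,10,0,0,-0.022,-1],[23,-5,20,0,0,-0.022,-1],[23,-4.5,20,0,0,-0.022,-1],[12,-3,20,0,0,0,-1]]}}

```text
time_s: 28.52
tool_pos: [0.5406, 0.2314, 0.1665]
eef_rot: [0.0, 0.689, 0.725, 0.001]
force: [0.2, -0.2, -2.6]
opening: 0.0132
```

>>> {"method": "jog_arm", "body": {"moves": [[0,0,25,0,0,0,-1],[0,0,25,0,0,0,-1],[0,0,15,0,0,0,-1],[0,0,0,0,0,0,-1]]}}

```text
time_s: 29.02
tool_pos: [0.5409, 0.2291, 0.1003]
eef_rot: [-0.001, 0.689, 0.724, -0.001]
force: [0.4, 0.1, -2.1]
opening: 0.0129
```

>>> {"method": "jog_arm", "body": {"moves": [[0,0,10,0,0,0,-1],[0,0,6,0,0,0,-1],[0,0,2.5,0,0,0,-1],[0,0,0,0,0,0,-1]]}}

```text
time_s: 29.52
tool_pos: [0.5423, 0.2285, 0.0827]
eef_rot: [-0.0, 0.69, 0.724, -0.0]
force: [-0.5, -0.1, -2.7]
opening: 0.0128
```

>>> {"method": "jog_arm", "body": {"moves": [[0,0,1.5,0,0,0,-1],[0,0,1,0,0,0,-1],[0,0,0,0,0,0,-1]]}}

```text
time_s: 29.9
tool_pos: [0.5423, 0.2286, 0.0803]
eef_rot: [-0.0, 0.69, 0.724, 0.0]
force: [0.8, -0.6, -3.0]
opening: 0.0129
```

>>> {"method": "jog_arm", "body": {"moves": [[0,0,1,0,0,0,-1],[0,0,1,0,0,0,-1],[0,0,0,0,0,0,-1]]}}

```text
time_s: 30.28
tool_pos: [0.5424, 0.2287, 0.0786]
eef_rot: [0.0, 0.69, 0.724, 0.0]
force: [0.2, 0.7, -0.6]
opening: 0.0131
```

Touching down now (the load has gone from -3 to -0.6 N). A touch lower, then release.

>>> {"method": "jog_arm", "body": {"moves": [[0,0,0.5,0,0,0,-1],[0,0,0,0,0,0,-1]]}}

```text
time_s: 30.52
tool_pos: [0.5424, 0.2287, 0.0785]
eef_rot: [0.0, 0.69, 0.724, 0.0]
force: [-1.5, -0.9, 2.4]
opening: 0.013
```

>>> {"method": "jog_arm", "body": {"moves": [[0,0,0,0,0,0,1],[0,0,0,0,0,0,1],[0,0,0,0,0,0,1],[0,0,0,0,0,0,1],[0,0,0,0,0,0,1]]}}

```text
time_s: 31.15
tool_pos: [0.5424, 0.2286, 0.0778]
eef_rot: [0.0, 0.69, 0.724, 0.0]
force: [-0.5, 1.0, 0.4]
opening: 0.0856
```

>>> {"method": "jog_arm", "body": {"moves": [[0,0,-20,0,0,0,1],[0,0,-40,0,0,0,1],[0,0,-60,0,0,0,1],[0,0,-60,0,0,0,1],[0,0,0,0,0,0,1]]}}

```text
time_s: 31.78
tool_pos: [0.5448, 0.2295, 0.2658]
eef_rot: [0.003, 0.69, 0.724, 0.006]
force: [0.7, 0.2, 0.4]
opening: 0.0857
```

```bash
python3 - <<'E'
from h import *
for n in('scene','side','wrist'):
    save(n,n+'9.png')
a=cv2.imread('pics/scene9.png')[120:290,210:380];b=cv2.imread('pics/wrist9.png')[70:240,150:320]
cv2.imwrite('pics/c9.png',cv2.resize(cv2.hconcat([a,b]),None,fx=2.3,fy=2.3,interpolation=2))
plan(np.array([.47,-.06,.33]),35,8)
E
```

```text
total turn [-1.000e-03  1.000e-03  1.008e+00]
[-35.6, -10.7, -9.1, -0.0, 0.0, 0.126]
[-36.7, -6.2, -9.2, -0.0, 0.0, 0.126]
[-37.1, -1.5, -9.1, -0.0, 0.0, 0.126]
[-37.0, 3.2, -9.1, -0.0, 0.0, 0.126]
[-36.4, 7.8, -9.2, -0.0, 0.0, 0.126]
[-35.1, 12.3, -9.1, -0.0, 0.0, 0.126]
[-33.2, 16.6, -9.1, -0.0, 0.0, 0.126]
[-30.9, 20.6, -9.2, -0.0, 0.0, 0.126]
end [ 0.47 -0.06  0.33] [ 0.819  0.574 -0.002] [-0.002 -0.    -1.   ]
```

View pics/c9.png

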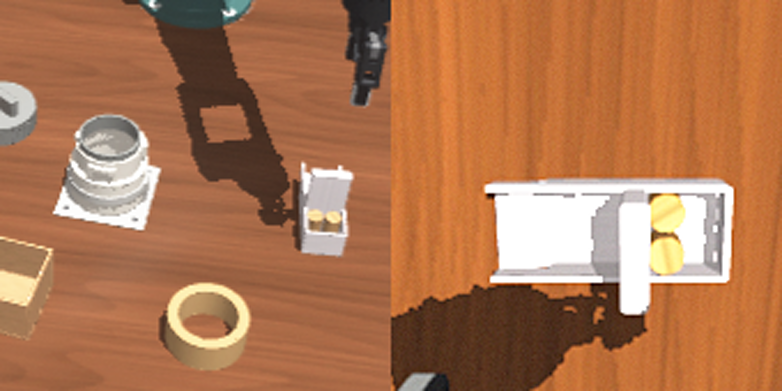

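The cup stands upright, its spout bay is empty and both corks are in the deep bay. Next I'll look into the tub.

>>> {"method": "jog_arm", "body": {"moves": [[-35.5,-10.5,-9,0,0,0.126,1],[-36.5,-6,-9,0,0,0.126,1],[-37,-1.5,-9,0,0,0.126,1],[-37,3,-9,0,0,0.126,1],[-36.5,8,-9,0,0,0.126,1]]}}

```text
time_s: 32.55
tool_pos: [0.4965, 0.0475, 0.3001]
eef_rot: [-0.001, 0.881, 0.473, -0.002]
force: [0.2, -0.6, -0.0]
opening: 0.0856
```

>>> {"method": "jog_arm", "body": {"moves": [[-35,12.5,-9,0,0,0.126,1],[-33,16.5,-9,0,0,0.126,1],[-31,20.5,-9,0,0,0.126,1],[0,0,0,0,0,0,1],[0,0,0,0,0,0,1]]}}

```text
time_s: 33.17
tool_pos: [0.4705, -0.059, 0.3278]
eef_rot: [-0.001, 0.954, 0.301, -0.001]
force: [0.4, 0.2, 0.8]
opening: 0.0854
```

```bash
python3 look.py w16 ball1 lid; python3 - <<'E'
from h import *
c=cal('wrist'); p=proj('wrist',[.5247,-.081,.05],c)[0]; print(p)
im=cv2.imread('pics/w16.png'); u,v=map(int,p); cv2.imwrite('pics/w16L.png',cv2.resize(im[max(0,v-60):v+60,max(0,u-60):u+60],None,fx=5,fy=5,interpolation=2))
for n in('scene','side'):
  for nm in('tape','bottle','carton'):
    m=cams.mark_of(nm,n); print(n,nm,[np.round(k['uv'],1).tolist() for k in m[:1]])
E
```

```text
t 33.225 [ 0.4706 -0.0586  0.328 ] [ 0.8184  0.5747 -0.0017] [-0.244  -0.0809  1.371   0.0006  1.8548  0.7147]
ball1 [268.4 147.2] 0.61 ray [0.52679, -0.02017, 0.4601, -0.06339, -0.09627, -0.99334]
ball1 [306.5 126.6] 0.42 ray [0.52679, -0.02017, 0.4601, 0.07476, -0.16419, -0.98359]
ball1 [274.6 162.7] 0.4 ray [0.52679, -0.02017, 0.4601, -0.09596, -0.14754, -0.98439]
lid [324.4 254.5] 0.91 ray [0.52679, -0.02017, 0.4601, -0.24619, -0.46386, -0.85101]
lid [332.4 265.6] 0.46 ray [0.52679, -0.02017, 0.4601, -0.25664, -0.50037, -0.8269]
[288.88584703 142.62281904]
scene tape [[299.2, 266.0]]
scene bottle [[147.0, 197.3]]
scene carton [[204.8, 250.4]]
side tape [[198.7, 242.7]]
side bottle []
side carton [[219.6, 180.8]]
```

View pics/w16L.png

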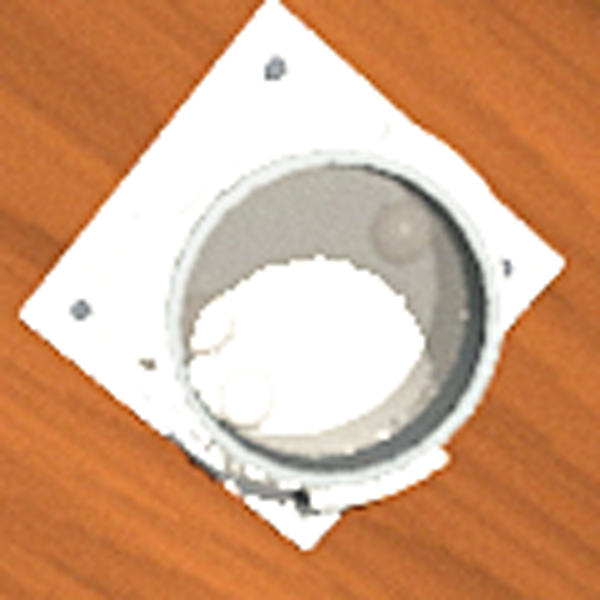

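View pics/w16.png

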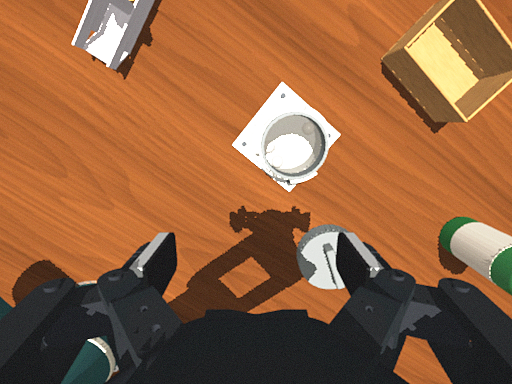

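All three mothballs lie on the tub floor, at (307,128), (271,149) and (278,162). The lid is flat on the bench at about (327,257), and the cup and bystanders are standing as before. The arm is clear of everything, so I'm handing in.

```bash
python3 -c "
from h import *
print(arm.hand_in())"
```

```text
the job is handed in; nothing more can be done
None
```

The job is done and handed in at about 33.5 s of the 66 s allowed; the system reports no verdict.

- **Lid:** I gripped the bar, pushed the lid down about 7 mm (13.5 N) and turned it 1.02 rad anticlockwise, with very little resistance. I lifted it off and set it right way up on the bench at about (0.40, -0.27).
- **Cup:** I tipped the spout slowly over the tub to 46°. Then I set the cup back upright close to where it started, and the grip let go cleanly.
- **Final checks:** All three mothballs show on the tub floor. The spout bay is empty, both corks are in the deep bay, and the lid lies flat. The tape, bottle and carton show no visible movement.
- **Misses and disagreements:** The networks' early finds for the lid grip were off, so I fitted the lid's outline in two wrist views instead. That put the lid's top face at 115.6 mm; the text gives 115. In the last look the bottle went undetected in the side view, but the scene view found it. The networks' marks on the bystanders differ from the first look by up to about 5 pixels in the fixed views, which I put down to detection scatter.

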